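# Mix the standards and load the sampler tray

## Task

Slide the mixer's orange mode slide to its on stop, then take the bottles with red, yellow and blue caps (those that are there) in that order, press each straight down on the mixer's pad until the pad is fully down and keep it there for three seconds, and stand each on the tray spot of its own colour. Then slide the mode slide back to its off stop, and last, with every bottle on its spot, slide the black tray lock to its home stop. Leave the other things on the bench where they are.

Things in the scene. Friction and masses are not known exactly. Their poses are not given: they have to be found in the camera images.
- mixer: white touch mixer, a housing 180 (x) x 150 (y) x 60 mm high, fixed to the bench; origin at the centre of its underside; its x axis points from the slide side to the pad side, its y axis is the direction in which the orange mode slide moves from off to on
- mixer_seat (a point): point on the mixer's upright pad axis at the height of the top of the released pad (72 mm above the bench, 35 mm from the mixer's origin along its x axis); it does not move when the pad goes down. The pad is a black disc 68 mm across
- mixer_pad (a joint): travel of the sprung pad in m: 0 released, 0.008 fully down; a spring holds it up, and it takes about 9 N to push it fully down
- mode_slide (a joint): position of the orange mode slide in m along the mixer's y axis: 0 at the off stop (red dot), 0.070 at the on stop (green dot); stays where it is left, friction 1.5 N
- mode_slide_top (a point): centre of the top of the orange mode slide's grip, an upright block 28 mm (mixer x) x 20 mm (mixer y) x 40 mm high standing on a 14 mm high track along the near side of the mixer's top; this point is about 115 mm above the bench
- tray: green sampler tray, a flat deck 190 (x) x 260 (y) x 12 mm high fixed to the bench, with three colour-ringed spots in a row along its y axis on the far part and the lock slide on the near part; origin at the centre of its underside; its y axis is the direction in which the lock slides home
- tray_lock (a joint): position of the black tray lock slide in m along the tray's y axis: 0 at the open stop, 0.070 at the home stop (white dot, bolt through the dark steel striker); stays where it is left, friction 1.5 N
- tray_lock_top (a point): centre of the top of the black tray lock grip, an upright block 28 mm (tray x) x 20 mm (tray y) x 40 mm high standing on a 14 mm high track on the tray; this point is about 67 mm above the bench. The dark striker block at the home end is 34 mm high and ends 13 mm beyond the track
- red_bottle: amber glass sample bottle with a red cap: body 48 mm across and 50 mm high, then a short neck, then the cap 36 mm across from 56 to 84 mm height (84 mm overall, about 160 g); origin at the centre of its underside, z axis up through the cap. May be absent
- red_spot (a point): centre of the red-ringed spot (ring 60 mm across) on the tray's top, 12 mm above the bench; neighbouring spots are 72 mm apart
- yellow_bottle: amber glass sample bottle with a yellow cap: body 48 mm across and 50 mm high, then a short neck, then the cap 36 mm across from 56 to 84 mm height (84 mm overall, about 160 g); origin at the centre of its underside, z axis up through the cap. May be absent
- yellow_spot (a point): centre of the yellow-ringed spot (ring 60 mm across) on the tray's top, 12 mm above the bench; neighbouring spots are 72 mm apart
- blue_bottle: amber glass sample bottle with a blue cap: body 48 mm across and 50 mm high, then a short neck, then the cap 36 mm across from 56 to 84 mm height (84 mm overall, about 160 g); origin at the centre of its underside, z axis up through the cap. May be absent
- blue_spot (a point): centre of the blue-ringed spot (ring 60 mm across) on the tray's top, 12 mm above the bench; neighbouring spots are 72 mm apart
- white_bottle: bystander: same bottle as the three others but with a white cap (not part of the job); origin at the centre of its underside
- beaker: bystander: open clear glass cup, 70 mm wide at the rim, 85 mm high; origin at the centre of its underside
- pan_box: bystander: small flat clear box with a grey lid, 77 x 57 x 33 mm; origin at the centre of its underside
- driver: bystander: screwdriver with a red handle, 160 mm long, lying flat; origin at mid-length
- scoop_cup: bystander: white ceramic cup, 64 mm wide at the rim, 60 mm high; origin at the centre of its underside

How it is judged:
On the way, in this order (a step that is already met when the one before it is completed fails the run):
1. the mode slide is at its on stop (within 3 mm) (value of joint mode_slide above 0.067 m), for 0.2 s.
2. the red-capped bottle stands upright on the mixer's pad, within 15 mm of its centre, and holds it fully down (to within 1.5 mm) for three seconds (z of red_bottle in the frame of mixer_seat between -0.012 and -0.0065 m and horizontal distance between red_bottle and mixer_seat below 0.015 m and angle between red_bottle's own z axis and vertical below 0.15 rad), for 3 s.
3. the yellow-capped bottle stands upright on the mixer's pad, within 15 mm of its centre, and holds it fully down (to within 1.5 mm) for three seconds (z of yellow_bottle in the frame of mixer_seat between -0.012 and -0.0065 m and horizontal distance between yellow_bottle and mixer_seat below 0.015 m and angle between yellow_bottle's own z axis and vertical below 0.15 rad), for 3 s.
4. the blue-capped bottle stands upright on the mixer's pad, within 15 mm of its centre, and holds it fully down (to within 1.5 mm) for three seconds (z of blue_bottle in the frame of mixer_seat between -0.012 and -0.0065 m and horizontal distance between blue_bottle and mixer_seat below 0.015 m and angle between blue_bottle's own z axis and vertical below 0.15 rad), for 3 s.
5. after the last bottle is mixed, the mode slide is back at its off stop (within 3 mm) (value of joint mode_slide below 0.003 m), for 0.2 s.
6. with the mode slide off and every bottle standing on the spot of its own colour (within 12 mm), the tray lock is slid to its home stop (within 3 mm) (value of joint tray_lock above 0.067 m and value of joint mode_slide below 0.003 m and horizontal distance between red_bottle and red_spot below 0.012 m and z of red_bottle in the frame of red_spot between -0.004 and 0.004 m and angle between each of red_bottle, yellow_bottle, blue_bottle's own z axis and vertical below 0.1 rad and linear speed of each of red_bottle, yellow_bottle, blue_bottle below 0.02 m/s and horizontal distance between yellow_bottle and yellow_spot below 0.012 m and z of yellow_bottle in the frame of yellow_spot between -0.004 and 0.004 m and horizontal distance between blue_bottle and blue_spot below 0.012 m and z of blue_bottle in the frame of blue_spot between -0.004 and 0.004 m), for 0.2 s.
At the end, for the whole second after the job is handed in: Every red, yellow and blue bottle that is there stands upright and at rest on the tray spot of its own colour, its axis within 12 mm of the spot's centre; the mode slide is within 3 mm of its off stop and the tray lock within 3 mm of its home stop (all of step 6); the robot touches nothing.
It fails at once if a bystander (white-capped bottle, beaker, flat box, screwdriver or white cup) is moved more than 6 cm (distance of any of white_bottle, beaker, pan_box, driver, scoop_cup from where it was at the start of the episode above 0.06 m).
It fails at once if the white-capped bottle, the beaker or the white cup is tipped over (angle between any of white_bottle, beaker, scoop_cup's own z axis and vertical above 0.6 rad).
Of red_bottle, yellow_bottle, blue_bottle only 2 to 3 are there at a start; the rules pass over those that are not, and their reading is None.
At some moment in a run one of red_bottle, yellow_bottle, blue_bottle may be knocked a few centimetres aside while the robot is not near it.
It also fails if it takes over 210 s, if anything falls off the work surface, if the arm or the gripper's body presses on something with over 40 N, if the wrist force passes 120 N, or if a joint passes its speed limit or range.

## Robot

A 6-joint arm with a two-finger parallel gripper is mounted at the origin on the work surface. World frame = base frame: x ahead of the robot, y to its left, z up, the work surface at z = 0. Lengths are in m, angles in rad, forces in N, time in s.
With the tool pointing down it reaches from about 0.4 to 0.925 m from the base axis. Payload 12.5 kg.
Tool frame: the origin (TCP) lies on the mounting face of the last link; the fingertips stand 190 mm ahead of it and the grasp point (between the pads) lies 171 mm ahead of it; x points along the fingers, y is the direction in which the jaws open and shut, and the axes are right-handed (so a half turn about x gives the same grasp; the last joint's range is limited). The gripper opens to 95 mm and grips with 3 to 60 N. Pads are 20 mm wide; open, the fingers measure 119 mm over their backs; the gripper's body (75 mm by 180 mm) begins 59 mm behind the grasp point.
Start: joints at [1.029, 0.491, 1.559, -0, 1.092, -0.106], TCP at [0.264, 0.567, 0.405] pointing down, gripper open.
Joint ranges: [-3.1, 3.1], [-0.84, 2.19], [0.05, 2.79], [-1.13, 4.28], [0.06, 2.93], [-2.69, 2.69]. Speed limits (rad/s): [2.22, 2.22, 2.79, 3.14, 3.14, 3.14].

## Interface

Orientations are given as a unit quaternion [w, x, y, z].
In Python, from bench import ctrl gives the robot as it stands.
- The arm moves only by the shell command python3 -m inch 'ROWS' [FORCE]. ROWS is JSON, one flat list of numbers, 7 for each row, row after row: the turn, a rotation vector about the world's x, y, z in rad, then the shift along the world's x, y, z in m, then the opening, from 0 (shut) to 1 (fully open). In form: [ax, ay, az, x, y, z, claw, ax, ay, az, x, y, z, claw, ...]. A call has 1 to 10 rows; each row is the pose to reach, as a shift and turn from the pose commanded when the call began; what a row does not reach only later rows make up. A row lasts 1/8 s, in which the tool goes at most 62.5 mm and 10.7 degrees, less where a joint would pass 70% of its speed; a pose out of reach is approached as far as the arm can. A call with a gripper value outside its range is refused whole. The fingers move at their own pace and stop on an object; FORCE is the grip in N (left out, the last holds). Time passes only in rows, so rows that repeat a pose let the fingers close. It gives the time, the measured TCP pose, the force and the opening at its end, in the units of the state.
- ctrl.observe(): the state, without advancing time (a new reading comes with each control period).
- ctrl.read_camera(name): name is "scene" or "side" or "wrist"; returns a dict with "img" (420x560x3 uint8, red, green, blue), "range_z" (420x560 float32, m along the optical axis (not along the pixel's ray), 0 where there is no reading), "mtx" (3x3 intrinsics, pixels), "view" (4x4, takes a point from world to camera coordinates). Camera axes: x right, y up, looking along -z (the intrinsics and any distortion apply to the point x, -y, -z); pixel columns grow to the right and rows downward; lengths in m; the calibration is good to about 2 mm. A picture is of the moment at which its call begins.
- ctrl.close_job(): hands the job in, once; it reports no verdict.
The state is a dict: "clock": time; "q": joint angles; "joint_velocities": joint speeds; "joint_torque": joint torques, N m; "ee_pos": TCP position; "orientation": TCP orientation; "ft_force": force on the tool from outside, world axes, zero at the start; "ft_torque": the same for the moment, N m; "gripper_width": finger opening in m.
Only numpy, scipy, OpenCV 4.12 (cv2) and the standard library are available. Lean on these libraries where they do the work, as an engineer would, in place of code of your own. Each camera call takes 0.05 s, during which the arm holds its last target.

## Working session

There is one attempt and no reset: what is moved stays moved. The work goes in short steps, Python scripts to look and compute and a shell command to move; the robot and the scene stay as the last step left them, time stands still between calls to the robot, and variables do not carry over. Pictures are saved under pics/ and viewed, and the job is handed in when it is done.

```bash
ls; mkdir -p pics; cat > h.py <<'E'
import numpy as np, cv2
from bench import ctrl
def shot(name,tag):
    c=ctrl.read_camera(name); cv2.imwrite(f'pics/{tag}.png',c['img'][:,:,::-1]); np.savez(f'/tmp/{tag}.npz',**{k:c[k] for k in('img','range_z','mtx','view')}); return c
def load(tag): return dict(np.load(f'/tmp/{tag}.npz'))
def ray(c,u,v):
    K=c['mtx'];V=c['view'];d=np.array([(u-K[0,2])/K[0,0],-(v-K[1,2])/K[1,1],-1.]);R=V[:3,:3];o=-R.T@V[:3,3];return o,R.T@d
def onz(c,u,v,z):
    o,d=ray(c,u,v);return o+d*(z-o[2])/d[2]
def cloud(c):
    H,W=c['range_z'].shape;u,v=np.meshgrid(np.arange(W),np.arange(H));K=c['mtx'];z=c['range_z'].astype(float)
    P=np.stack([(u-K[0,2])/K[0,0]*z,-(v-K[1,2])/K[1,1]*z,-z],-1);R=c['view'][:3,:3];return (P-c['view'][:3,3])@R
E
python3 - <<'E'
from h import *
for n in('scene','side','wrist'):
    c=shot(n,n+'0'); o,d=ray(c,280,210); print(n,c['mtx'].round(1).tolist(),o.round(3),d.round(3))
print(ctrl.observe())
E
```

```text
pics
scene [[393.7, 0.0, 280.9], [0.0, 393.7, 205.9], [0.0, 0.0, 1.0]] [ 1.102 -0.276  0.972] [-0.51   0.212 -0.834]
side [[410.0, 0.0, 283.6], [0.0, 410.0, 211.3], [0.0, 0.0, 1.0]] [ 0.381 -0.61   0.856] [ 0.151  0.599 -0.787]
wrist [[312.2, 0.0, 278.3], [0.0, 312.2, 215.5], [0.0, 0.0, 1.0]] [0.187 0.602 0.385] [ 0.255 -0.114 -0.96 ]
{'clock': 0.15, 'q': array([ 1.02941947e+00,  4.91427053e-01,  1.55930726e+00,  1.02685308e-05,
        1.09167610e+00, -1.05593518e-01]), 'joint_velocities': array([ 0.00067334, -0.00233067, -0.00045956,  0.00084722, -0.00211834,
       -0.00154515]), 'joint_torque': array([ 1.23110000e-03, -6.12905288e+01, -2.58275324e+01,  6.91998890e-02,
        4.73678566e-02, -3.98326620e-05]), 'ee_pos': array([0.26379293, 0.56658639, 0.40429297]), 'orientation': array([ 0.69029213,  0.15258494,  0.69048205, -0.15313115]), 'ft_force': array([-0.60406764,  0.16683366, -0.8504969 ]), 'ft_torque': array([-0.00567998, -0.00411454,  0.05086406]), 'gripper_width': 0.09462033979763464}
```

View pics/scene0.png

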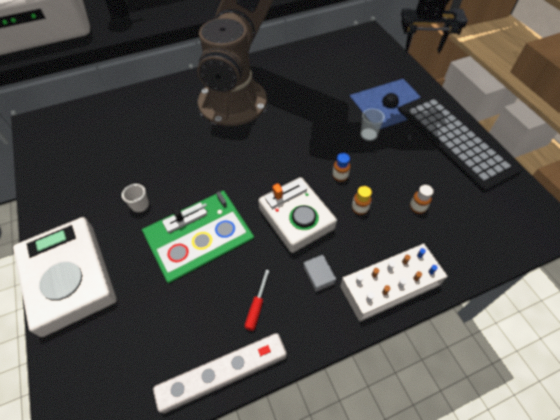

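View pics/side0.png

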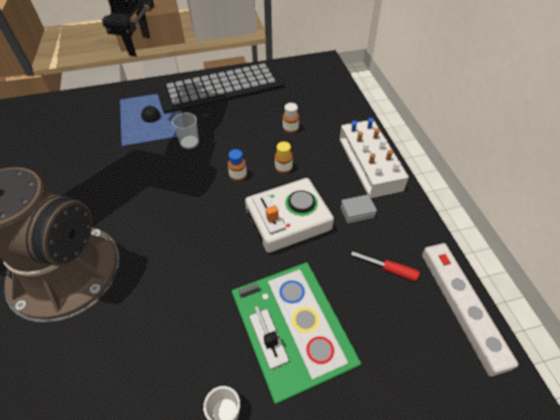

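View pics/wrist0.png

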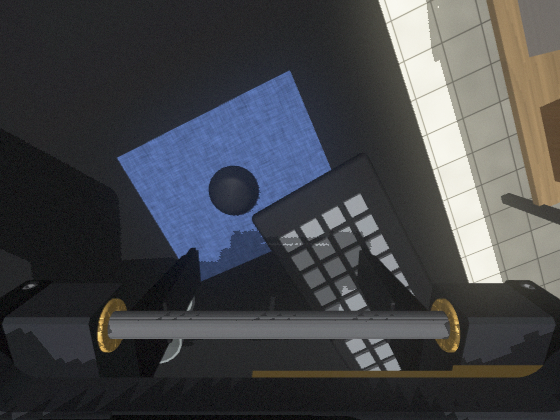

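The scene view shows the tray at about (198,235) and the mixer at (298,213), with the orange slide at (278,190). The blue bottle is at (342,165), yellow at (363,200) and white at (422,197). I see no red bottle in any view. Next I'll zoom in and measure.

```bash
python3 - <<'E'
from h import *
a=load('scene0')['img'];b=load('side0')['img']
A=cv2.resize(a[150:290,130:350],(660,420),interpolation=2)
B=cv2.resize(b[170:400,220:370],(391,600),interpolation=2)
cv2.imwrite('pics/zA.png',A[:,:,::-1]);cv2.imwrite('pics/zB.png',B[:,:,::-1])
R={'orange':((8,200,150),(16,255,255),.10),'yellowcap':((22,150,120),(32,255,255),.084),'bluecap':((105,180,100),(125,255,255),.084),'red':((0,150,90),(6,255,255),.084),'green':((55,120,60),(75,255,255),.012)}
for t in('scene0','side0'):
    c=load(t);h=cv2.cvtColor(c['img'],cv2.COLOR_RGB2HSV);P=cloud(c)
    for k,(lo,hi,z) in R.items():
        n,l,s,ce=cv2.connectedComponentsWithStats(cv2.inRange(h,lo,hi))
        for i in range(1,n):
            if s[i,4]>12:
                p=P[l==i];p=p[p[:,2]>-.02]
                print(t,k,s[i].tolist(),ce[i].round(1),np.median(p,0).round(3),p.max(0).round(3) if len(p) else '',onz(c,*ce[i],z)[:2].round(3))
E
```

```text
scene0 orange [273, 184, 8, 9, 49] [276.6 188. ] [ 0.508 -0.039  0.114] [ 1.102 -0.03   0.972] [ 0.499 -0.035]
scene0 yellowcap [357, 186, 15, 15, 175] [363.9 192.6] [0.598 0.188 0.082] [0.613 0.257 0.089] [0.6   0.186]
scene0 yellowcap [193, 242, 10, 7, 13] [196.5 246.2] [ 0.536 -0.293  0.013] [ 0.545 -0.278  0.016] [ 0.576 -0.289]
scene0 bluecap [337, 153, 13, 12, 116] [342.9 158. ] [0.463 0.194 0.083] [0.48  0.26  0.089] [0.465 0.193]
scene0 bluecap [420, 250, 4, 5, 14] [421.6 251.7] [0.818 0.225 0.086] [0.822 0.23  0.09 ] [0.818 0.226]
scene0 bluecap [432, 266, 4, 5, 14] [433.4 268. ] [0.868 0.226 0.086] [0.871 0.231 0.09 ] [0.867 0.227]
scene0 red [182, 245, 6, 14, 19] [185.3 250.8] [ 0.534 -0.32   0.013] [ 0.554 -0.317  0.017] [ 0.577 -0.319]
scene0 red [168, 253, 9, 9, 17] [171.1 257.9] [ 0.543 -0.366  0.012] [ 0.554 -0.354  0.015] [ 0.582 -0.357]
scene0 red [244, 296, 19, 34, 347] [253.2 313.1] [ 0.775 -0.216  0.023] [ 1.102 -0.18   0.972] [ 0.796 -0.22 ]
scene0 red [259, 346, 11, 9, 65] [263.9 350.1] [ 0.872 -0.226  0.042] [ 1.102 -0.214  0.972] [ 0.882 -0.228]
scene0 green 
[... 688 characters left out ...]
 0.223 0.082] [0.818 0.234 0.088] [0.81 0.22]
side0 bluecap [230, 154, 12, 10, 53] [235.9 159.4] [0.461 0.18  0.077] [0.476 0.193 0.087] [0.46  0.172]
side0 red [440, 255, 10, 9, 56] [444.3 259. ] [ 0.869 -0.228  0.04 ] [ 0.877 -0.215  0.045] [ 0.842 -0.248]
side0 red [383, 260, 37, 21, 409] [401.4 270. ] [ 0.77  -0.219  0.021] [ 0.817 -0.173  0.856] [ 0.74  -0.249]
side0 red [307, 337, 27, 26, 145] [320.  350.2] [ 0.53  -0.346  0.012] [ 0.557 -0.317  0.015] [ 0.517 -0.368]
side0 green [286, 196, 31, 19, 114] [300.3 207.9] [ 0.579 -0.017  0.061] [0.628 0.03  0.856] [0.597 0.025]
side0 green [231, 262, 130, 142, 4742] [290.9 338.7] [ 0.464 -0.317  0.011] [ 0.605 -0.128  0.856] [ 0.478 -0.306]
```

View pics/zA.png

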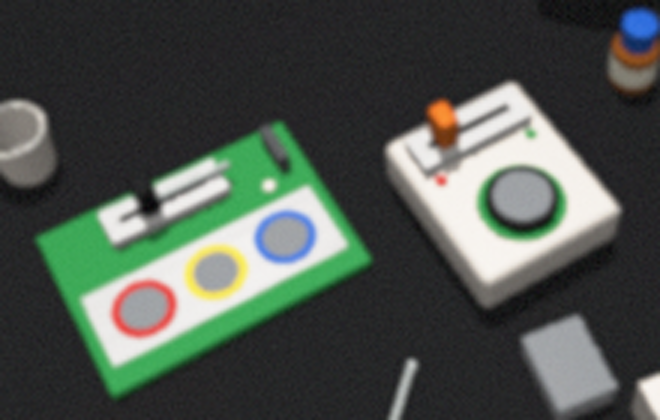

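View pics/zB.png

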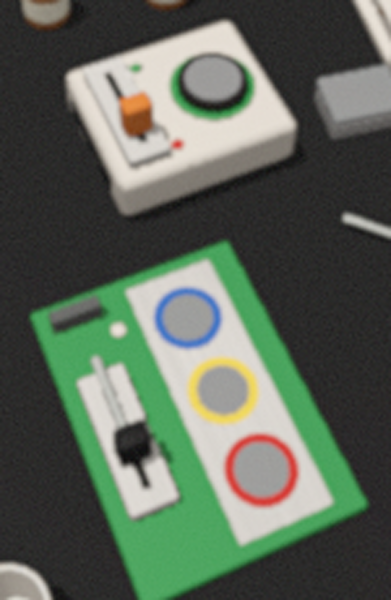

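```bash
python3 - <<'E'
from h import *
# cap tops, slide top, pad, mixer top, by height from cloud
for t in('scene0','side0'):
    c=load(t);P=cloud(c);h=cv2.cvtColor(c['img'],cv2.COLOR_RGB2HSV);z=P[...,2]
    def reg(m,n):
        p=P[m]; 
        if len(p): print(t,n,len(p),p.mean(0).round(4),'mid',((p.min(0)+p.max(0))/2).round(4),(np.ptp(p,axis=0)).round(3))
    box=lambda x0,x1,y0,y1:(P[...,0]>x0)&(P[...,0]<x1)&(P[...,1]>y0)&(P[...,1]<y1)
    reg(box(.55,.65,.13,.24)&(z>.078)&(z<.09),'ycap');reg(box(.42,.51,.13,.24)&(z>.078)&(z<.09),'bcap')
    reg(box(.42,.58,-.1,.1)&(z>.105)&(z<.13),'slide')
    m=box(.4,.8,-.15,.15)&(z>.053)&(z<.085);p=P[m][:,:2].astype(np.float32)
    r=cv2.minAreaRect(p);print('mixer',r)
    m=box(.5,.7,-.08,.1)&(z>.067)&(z<.077);reg(m,'pad')
    m=box(.3,.7,-.5,-.1)&(z>.007)&(z<.018);p=P[m][:,:2].astype(np.float32)
    print('tray',cv2.minAreaRect(p))
    reg(box(.3,.56,-.5,-.1)&(z>.055)&(z<.08),'lock')
    reg(box(.3,.56,-.5,-.1)&(z>.030)&(z<.04),'striker?')
E
```

```text
scene0 ycap 118 [0.596  0.1888 0.0835] mid [0.5949 0.1907 0.0835] [0.035 0.037 0.011]
scene0 bcap 98 [0.4629 0.1933 0.0837] mid [0.4625 0.1941 0.0836] [0.035 0.034 0.01 ]
scene0 slide 73 [ 0.5087 -0.0372  0.1132] mid [ 0.5082 -0.0369  0.1116] [0.028 0.022 0.013]
mixer ((0.6421205997467041, 0.02214859426021576), (0.3678954839706421, 0.16449737548828125), 15.645092964172363)
scene0 pad 684 [ 0.5617 -0.0034  0.0728] mid [ 0.5625 -0.0089  0.072 ] [0.125 0.12  0.01 ]
tray ((0.4969516396522522, -0.27618980407714844), (0.42939478158950806, 0.26006197929382324), 7.912486553192139)
scene0 lock 150 [ 0.3844 -0.36    0.0617] mid [ 0.3747 -0.3688  0.0623] [0.149 0.14  0.015]
scene0 striker? 185 [ 0.4014 -0.2813  0.0348] mid [ 0.3797 -0.3026  0.035 ] [0.159 0.264 0.01 ]
side0 ycap 106 [0.5932 0.1877 0.0827] mid [0.593  0.189  0.0825] [0.034 0.036 0.008]
side0 bcap 111 [0.4611 0.1922 0.0826] mid [0.4615 0.1933 0.0826] [0.034 0.034 0.008]
side0 slide 98 [ 0.5053 -0.0388  0.1119] mid [ 0.5053 -0.0364  0.1105] [0.028 0.022 0.011]
mixer ((0.6417630910873413, 0.02198611944913864), (0.37112340331077576, 0.16533786058425903), 15.460567474365234)
side0 pad 687 [ 0.5649 -0.0053  0.0718] mid [ 0.5622 -0.0082  0.072 ] [0.124 0.122 0.01 ]
tray ((0.4996294677257538, -0.27568677067756653), (0.42785388231277466, 0.2606510519981384), 8.069513320922852)
side0 lock 270 [ 0.389  -0.3491  0.0616] mid [ 0.374  -0.368   0.0615] [0.148 0.135 0.013]
side0 striker? 295 [ 0.4014 -0.2637  0.0342] mid [ 0.3732 -0.302   0.035 ] [0.145 0.261 0.01 ]
```

Zoomed in: red spot near zA (145,307), yellow (216,270) and blue (285,237). The slide is at the red-dot (off) end and the lock is at its open end. Next I'll fit the rings, pad, slide and axes.

```bash
python3 - <<'E'
from h import *
for t in('scene0','side0'):
    c=load(t);P=cloud(c);h=cv2.cvtColor(c['img'],cv2.COLOR_RGB2HSV);x,y,z=P[...,0],P[...,1],P[...,2]
    big=lambda m:cv2.morphologyEx(m,cv2.MORPH_OPEN,np.ones((1,1),np.uint8))
    tray=(x>.35)&(x<.64)&(y>-.47)&(y<-.1)&(abs(z-.012)<.008)
    S={}
    for k,lo,hi in(('red',(0,90,60),(8,255,255)),('red2',(172,90,60),(180,255,255)),('yellow',(20,80,90),(33,255,255)),('blue',(105,90,60),(125,255,255))):
        S[k]=(cv2.inRange(h,lo,hi)>0)&tray
    S['red']|=S.pop('red2')
    for k,m in S.items():
        v,u=np.nonzero(m);w=np.array([onz(c,a,b,.012)[:2] for a,b in zip(u,v)],np.float32)
        e=cv2.fitEllipse(w) if len(w)>5 else None
        ctr,r=cv2.minEnclosingCircle(w);print(t,k,len(w),w.mean(0).round(4),np.round(e[0],4),np.round(e[1],3),np.round(ctr,4),round(r,4))
    # tray green rect
    g=(cv2.inRange(h,(45,80,40),(80,255,255))>0)&(y<-.09)&(y>-.5)&(x>.3)&(x<.7)
    v,u=np.nonzero(g);w=np.array([onz(c,a,b,.012)[:2] for a,b in zip(u,v)],np.float32);print('tray',cv2.minAreaRect(w))
    # mixer white top
    m=(x>.45)&(x<.68)&(y>-.12)&(y<.12)&(abs(z-.06)<.006)
    print('mixer',cv2.minAreaRect(P[m][:,:2].astype(np.float32)))
    m=(x>.53)&(x<.65)&(y>-.06)&(y<.09)&(abs(z-.072)<.005)&(np.hypot(x-.58,y-.01)<.05)&(h[...,1]<60)&(h[...,2]<200)
    q=P[m][:,:2].astype(np.float32);print('pad',cv2.minEnclosingCircle(q),q.mean(0))
    m=(x>.48)&(x<.53)&(y>-.06)&(y<-.01)&(z>.109)
    print('slide',cv2.minAreaRect(P[m][:,:2].astype(np.float32)))
    m=(x>.36)&(x<.5)&(y>-.4)&(y<-.16)&(z>.06);print('lock',P[m].mean(0),cv2.minAreaRect(P[m][:,:2].astype(np.float32)))
    m=(x>.36)&(x<.5)&(y>-.27)&(y<-.1)&(z>.028);print('striker',P[m].mean(0),cv2.minAreaRect(P[m][:,:2].astype(np.float32)))
    for n,b in(('white',(.62,.76,.22,.4)),('beaker',(.3,.55,.26,.45)),('scoop',(.3,.5,-.6,-.38)),('driver',(.63,.9,-.3,-.08)),('pan',(.65,.8,-.1,.08))):
        m=(x>b[0])&(x<b[1])&(y>b[2])&(y<b[3])&(z>.012)&(z<.1);q=P[m];print(n,len(q),q.mean(0).round(3) if len(q) else'',q.min(0).round(3),q.max(0).round(3))
E
```

```text
scene0 red 145 [ 0.5314 -0.3436] [ 0.5306 -0.3435] [0.051 0.052] [ 0.5305 -0.3435] 0.029
scene0 yellow 153 [ 0.5214 -0.2725] [ 0.5204 -0.2723] [0.051 0.051] [ 0.5207 -0.2722] 0.0292
scene0 blue 122 [ 0.5106 -0.2024] [ 0.5101 -0.2011] [0.05  0.051] [ 0.5101 -0.2011] 0.0284
tray ((0.4928470849990845, -0.2761858403682709), (0.2009766846895218, 0.26728928089141846), 8.159723281860352)
mixer ((0.557984471321106, -0.001309901475906372), (0.1796339899301529, 0.14990636706352234), 8.67249870300293)
pad ((0.5909655094146729, 0.005075446330010891), 0.03469593822956085) [0.59311575 0.00475438]
slide ((0.5077404975891113, -0.035815708339214325), (0.026753835380077362, 0.02122463844716549), 9.376113891601562)
lock [ 0.43625565 -0.30966654  0.0656621 ] ((0.43475303053855896, -0.3098941445350647), (0.028112098574638367, 0.019452331587672234), 8.844837188720703)
striker [ 0.42210097 -0.21369915  0.03343304] ((0.4220568835735321, -0.22174091637134552), (0.04670589417219162, 0.09784720093011856), 8.812410354614258)
white 398 [0.666 0.34  0.056] [0.637 0.323 0.012] [0.685 0.37  0.089]
beaker 534 [0.347
[... 969 characters left out ...]
66), 8.013737678527832)
lock [ 0.4334611  -0.31125095  0.0646493 ] ((0.4338895082473755, -0.3108134865760803), (0.027932794764637947, 0.019582116976380348), 4.11983585357666)
striker [ 0.41897738 -0.20848565  0.03316241] ((0.4237520694732666, -0.2200445979833603), (0.04440610483288765, 0.09813939034938812), 11.923190116882324)
white 360 [0.656 0.337 0.053] [0.635 0.321 0.012] [0.683 0.368 0.086]
beaker 672 [0.344 0.362 0.058] [0.311 0.329 0.012] [0.379 0.402 0.087]
scoop 541 [ 0.373 -0.395  0.031] [ 0.3   -0.435  0.012] [ 0.5   -0.38   0.062]
driver 1639 [ 0.836 -0.235  0.029] [ 0.677 -0.3    0.012] [ 0.897 -0.139  0.045]
pan 794 [ 0.745 -0.014  0.032] [ 0.65  -0.061  0.012] [0.8  0.08 0.06]
```

```bash
cat >> h.py <<'E'
from scipy.spatial.transform import Rotation as Rn
def go(x=None,y=None,zg=None,jaw=None):
    """needed shift for grasp point (world) and yaw so that jaw dir is at 'jaw' deg (mod 180)"""
    s=ctrl.observe();w=s['orientation'];R=Rn.from_quat(w,scalar_first=True).as_matrix()
    g=s['ee_pos']+.171*R[:,0];j=np.degrees(np.arctan2(R[1,1],R[0,1]))
    print('t',round(s['clock'],2),'grasp',g.round(4),'down',R[:,0].round(3),'jawdeg',j.round(2),'q6',s['q'][5].round(2),'F',s['ft_force'].round(1),'w',round(s['gripper_width'],4))
    if x is not None:print('shift',np.round(np.array([x,y,zg])-g,4))
    if jaw is not None:
        d=(jaw-j+90)%180-90;print('tip fix+yaw rad',np.radians(d).round(3), 'tilt',np.cross(R[:,0],[0,0,-1]).round(3))
E
python3 -c "
from h import *
go(.5065,-.0363,.25,98.2)"
```

```text
t 0.15 grasp [0.2637 0.5665 0.2333] down [-0.    -0.001 -1.   ] jawdeg 65.03 q6 -0.11 F [-0.6  0.2 -0.9] w 0.0946
shift [ 0.2428 -0.6028  0.0167]
tip fix+yaw rad 0.579 tilt [ 0.001 -0.     0.   ]
```

```bash
python3 -m inch '[0,0,0.06,0.022,-0.055,0.017,0.45, 0,0,0.12,0.044,-0.11,0.017,0.45, 0,0,0.18,0.066,-0.165,0.017,0.45, 0,0,0.24,0.088,-0.22,0.017,0.45, 0,0,0.3,0.111,-0.275,0.017,0.45, 0,0,0.36,0.133,-0.33,0.017,0.45, 0,0,0.42,0.155,-0.385,0.017,0.45, 0,0,0.48,0.177,-0.44,0.017,0.45, 0,0,0.54,0.2,-0.495,0.017,0.45, 0,0,0.579,0.222,-0.55,0.017,0.45]' 20; python3 -c "
from h import *
go(.5065,-.0363,.14,98.2)"
```

```text
clock: 1.4
ee_pos: [0.4862, 0.0146, 0.4218]
orientation: [0.705, -0.051, 0.705, 0.051]
ft_force: [0.4, 0.6, 0.6]
gripper_width: 0.0425
t 1.4 grasp [0.4862 0.0146 0.2508] down [ 0.  0. -1.] jawdeg 98.29 q6 -1.82 F [0.4 0.6 0.6] w 0.0425
shift [ 0.0203 -0.0509 -0.1108]
tip fix+yaw rad -0.001 tilt [-0.  0.  0.]
```

```bash
python3 -m inch '[0,0,0,0.02,-0.051,-0.02,0.45, 0,0,0,0.02,-0.051,-0.07,0.45, 0,0,0,0.02,-0.051,-0.11,0.45, 0,0,0,0.02,-0.051,-0.11,0.45]'; python3 -c "
from h import *
go(.5065,-.0363,.1,98.2)
shot('side','s1');shot('wrist','w1')"
```

```text
clock: 1.9
ee_pos: [0.5055, -0.0345, 0.3098]
orientation: [0.704, -0.05, 0.707, 0.051]
ft_force: [0.0, -0.9, 0.9]
gripper_width: 0.0427
t 1.9 grasp [ 0.5046 -0.0343  0.1388] down [-0.005  0.001 -1.   ] jawdeg 98.19 q6 -1.91 F [ 0.  -0.9  0.9] w 0.0427
shift [ 0.0019 -0.002  -0.0388]
tip fix+yaw rad 0.0 tilt [-0.001 -0.005 -0.   ]
```

View pics/w1.png

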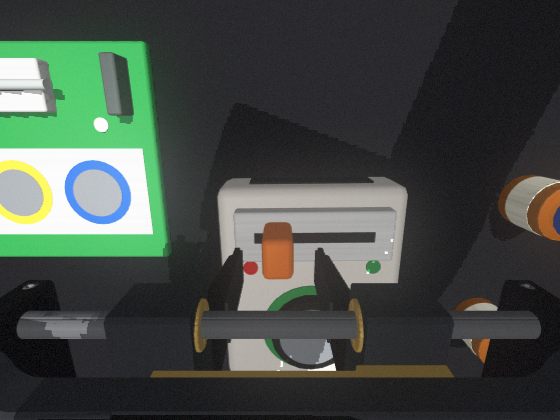

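View pics/s1.png

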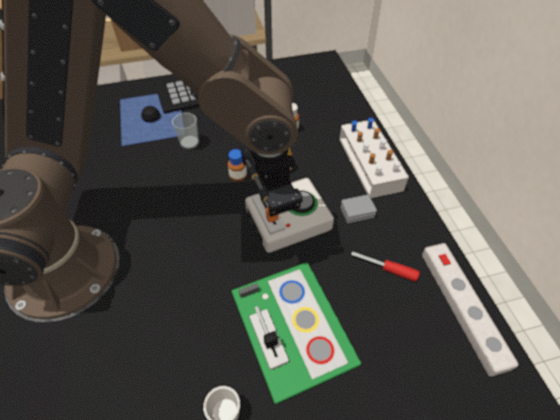

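The wrist view shows the grip at (278,250) between the fingertips at (238,252) and (318,252). I'll descend and grip.

```bash
python3 -m inch '[0,0,0,0,0,-0.02,0.45, 0,0,0,0,0,-0.038,0.45, 0,0,0,0,0,-0.038,0.45, 0,0,0,0,0,-0.038,0.1, 0,0,0,0,0,-0.038,0.1, 0,0,0,0,0,-0.038,0.1, 0,0,0,0,0,-0.038,0.1]' 15; python3 -c "
from h import *
go()"
```

```text
clock: 2.88
ee_pos: [0.5059, -0.0344, 0.2744]
orientation: [0.706, -0.051, 0.705, 0.051]
ft_force: [-0.4, 0.8, 7.5]
gripper_width: 0.0204
t 2.88 grasp [ 0.5061 -0.0345  0.1034] down [ 0.001 -0.    -1.   ] jawdeg 98.22 q6 -1.91 F [-0.4  0.8  7.5] w 0.0204
```

```bash
python3 -m inch '[0,0,0,0,0.001,0.003,0.1, 0,0,0,-0.002,0.014,0.003,0.1, 0,0,0,-0.004,0.028,0.003,0.1, 0,0,0,-0.006,0.042,0.003,0.1, 0,0,0,-0.008,0.056,0.003,0.1, 0,0,0,-0.01,0.066,0.003,0.1, 0,0,0,-0.01,0.07,0.003,0.1, 0,0,0,-0.01,0.0725,0.003,0.1, 0,0,0,-0.01,0.0725,0.003,0.1]'; python3 -c "
from h import *
go()
shot('wrist','w2')"
```

```text
clock: 4.0
ee_pos: [0.4954, 0.0367, 0.2766]
orientation: [0.705, -0.052, 0.706, 0.05]
ft_force: [-4.8, -31.9, -18.6]
gripper_width: 0.0376
t 4.0 grasp [0.4951 0.0361 0.1056] down [-0.002 -0.003 -1.   ] jawdeg 98.27 q6 -1.77 F [ -4.8 -31.9 -18.6] w 0.0376
```

View pics/w2.png

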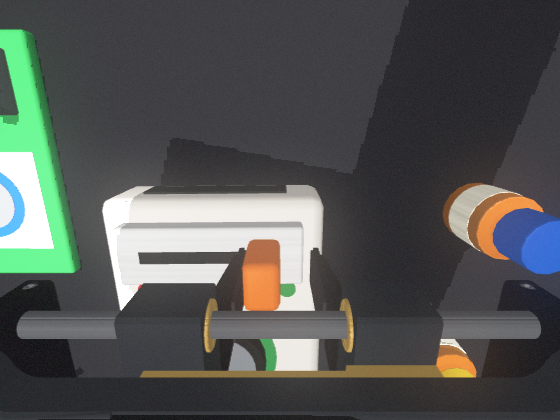

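The slide is against its on stop, next to the green dot at (287,290) in the wrist view. I'll open, ease back and rise, then confirm.

```bash
python3 -m inch '[0,0,0,0,-0.003,0,0.5, 0,0,0,0,-0.003,0,0.5, 0,0,0,0,-0.003,0.03,0.5, 0,0,0,0,-0.003,0.08,0.7, 0,0,0,0,-0.003,0.11,0.7, 0,0,0,0,-0.003,0.11,0.7]'; python3 -c "
from h import *
go(.5945,.188,.11)
shot('scene','c3')
c=shot('side','s3');P=cloud(c);x,y,z=P[...,0],P[...,1],P[...,2]
m=(x>.48)&(x<.53)&(y>-.06)&(y<.06)&(z>.109)&(z<.125);print(P[m].mean(0),m.sum())
c=load('c3');P=cloud(c);h=cv2.cvtColor(c['img'],cv2.COLOR_RGB2HSV)
for n,m in(('y',cv2.inRange(h,(22,150,120),(32,255,255))),('b',cv2.inRange(h,(105,180,100),(125,255,255)))):
  q=P[(m>0)&(P[...,2]>.078)&(P[...,2]<.09)&(P[...,0]<.7)];print(n,len(q),q.mean(0),(q.min(0)+q.max(0))/2)
"
```

```text
clock: 4.8
ee_pos: [0.4958, 0.0357, 0.3896]
orientation: [0.708, -0.051, 0.703, 0.051]
ft_force: [-0.3, -0.5, -0.1]
gripper_width: 0.0654
t 4.8 grasp [0.4969 0.0357 0.2186] down [ 0.006  0.    -1.   ] jawdeg 98.23 q6 -1.78 F [-0.3 -0.5 -0.1] w 0.0654
shift [ 0.0976  0.1523 -0.1086]
[0.49545065 0.02334196 0.11276259] 75
y 114 [0.59530801 0.18883164 0.08342387] [0.59516882 0.18969796 0.08293086]
b 89 [0.4647853  0.19379766 0.0837514 ] [0.46512143 0.19434366 0.08298905]
```

View pics/c3.png

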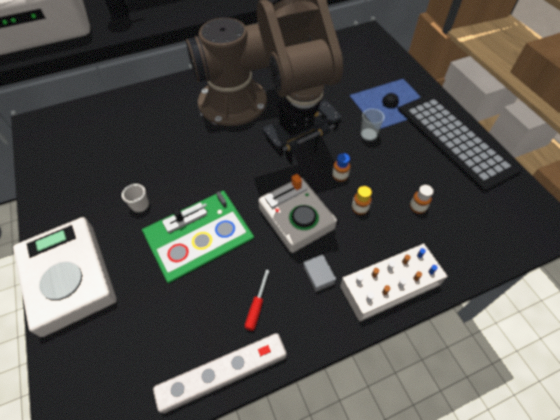

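View pics/s3.png

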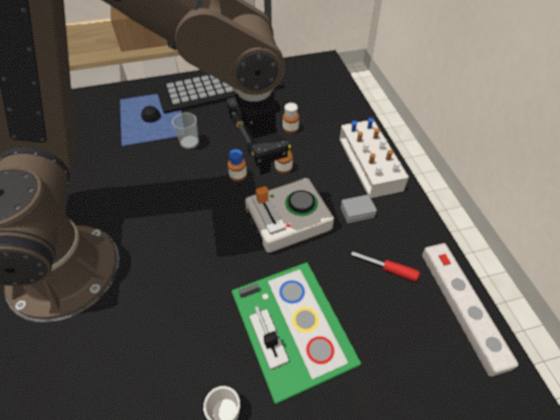

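```bash
python3 - <<'E'
from h import *
for t in('scene0','side0','c3','s3'):
    c=load(t);P=cloud(c);x,y,z=P[...,0],P[...,1],P[...,2];h=cv2.cvtColor(c['img'],cv2.COLOR_RGB2HSV)
    o=(x>.46)&(x<.54)&(y>-.08)&(y<.09)&(z>.075)&(z<.13)&(cv2.inRange(h,(5,150,60),(18,255,255))>0)
    for a in(.105,.109):
        q=P[o&(z>a)];print(t,a,len(q),q.mean(0).round(4),cv2.minAreaRect(q[:,:2].astype(np.float32))[:2])
    m=(x>.46)&(x<.54)&(y>-.09)&(y<.1)&(abs(z-.074)<.005)&(h[...,1]<60);q=P[m];print('track',cv2.minAreaRect(q[:,:2].astype(np.float32)))
i=load('c3')['img'];cv2.imwrite('pics/z3.png',cv2.resize(i[160:270,240:350],(660,660)[:2],interpolation=2)[:600,:,::-1])
i=load('s3')['img'];cv2.imwrite('pics/z3s.png',cv2.resize(i[170:270,230:350],(720,600),interpolation=2)[:,:,::-1])
E
```

```text
scene0 0.105 68 [ 0.5081 -0.038   0.1133] ((0.5077404975891113, -0.035815708339214325), (0.026753835380077362, 0.02122463844716549))
scene0 0.109 61 [ 0.5075 -0.0376  0.114 ] ((0.5077404975891113, -0.035815708339214325), (0.026753835380077362, 0.02122463844716549))
track ((0.5030063986778259, -0.00932958722114563), (0.04321436583995819, 0.11975910514593124), 8.304927825927734)
side0 0.105 73 [ 0.5043 -0.0403  0.112 ] ((0.5046244263648987, -0.037542060017585754), (0.023831041529774666, 0.01843922771513462))
side0 0.109 63 [ 0.5044 -0.0395  0.1128] ((0.5046372413635254, -0.037144847214221954), (0.023734809830784798, 0.01820513792335987))
track ((0.5013755559921265, -0.009508974850177765), (0.040227215737104416, 0.12021777778863907), 8.265917778015137)
c3 0.105 66 [0.4989 0.0241 0.1127] ((0.4977011978626251, 0.024947673082351685), (0.025051331147551537, 0.019329944625496864))
c3 0.109 59 [0.4984 0.0242 0.1134] ((0.4976324439048767, 0.0249222032725811), (0.02505890466272831, 0.01928611285984516))
track ((0.5031999349594116, -0.008963160216808319), (0.04212008789181709, 0.12124306708574295), 6.439935684204102)
s3 0.105 86 [0.4955 0.0225 0.1121] ((0.49558988213539124, 0.024056319147348404), (0.026362309232354164, 0.02087218128144741))
s3 0.109 75 [0.4955 0.0233 0.1128] ((0.4956372082233429, 0.024238919839262962), (0.0262036994099617, 0.02052985690534115))
track ((0.5017721056938171, -0.009618625044822693), (0.04104837030172348, 0.12257003039121628), 8.770874977111816)
```

View pics/z3s.png

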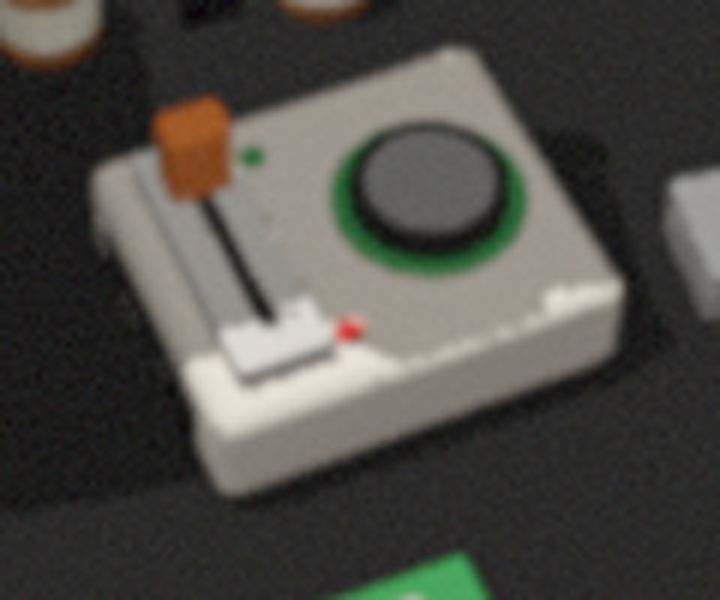

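View pics/z3.png

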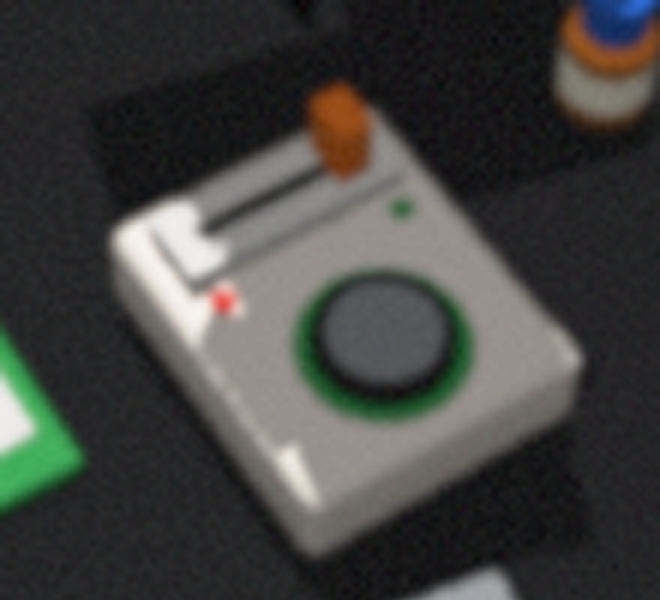

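The slide sits 35 mm past the track centre, so it is at the on stop, and the 32 N reaction agrees. Before I moved it, it stood about 8 mm off the off stop. Next, the yellow bottle.

```bash
python3 -m inch '[0,0,0,0.025,0.039,-0.01,0.7, 0,0,0,0.05,0.078,-0.03,0.7, 0,0,0,0.075,0.117,-0.05,0.7, 0,0,0,0.098,0.1535,-0.07,0.7, 0,0,0,0.098,0.1535,-0.09,0.7, 0,0,0,0.098,0.1535,-0.12,0.7, 0,0,0,0.098,0.1535,-0.142,0.7, 0,0,0,0.098,0.1535,-0.142,0.7]' 40;  python3 -c "
from h import *
go(.594,.1885,.073)
shot('wrist','w4')"
```

```text
clock: 5.9
ee_pos: [0.5933, 0.1887, 0.2422]
orientation: [0.704, -0.051, 0.707, 0.05]
ft_force: [-0.5, 0.5, 1.2]
gripper_width: 0.0668
t 5.9 grasp [0.5926 0.1886 0.0712] down [-0.004 -0.001 -1.   ] jawdeg 98.21 q6 -1.51 F [-0.5  0.5  1.2] w 0.0668
shift [ 0.0014 -0.0001  0.0018]
```

View pics/w4.png

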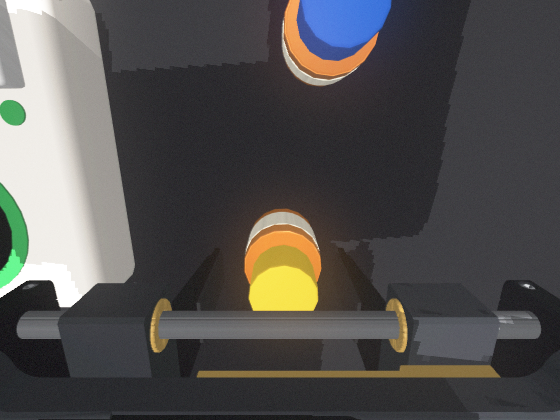

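```bash
python3 -m inch '[0,0,0,0,0,0,0.2, 0,0,0,0,0,0,0.2, 0,0,0,0,0,0,0.2, 0,0,0,0,0,0.03,0.2, 0,0,0,0,0,0.08,0.2, 0,0,0,0,-0.04,0.1,0.2, 0,0,0,-0.001,-0.09,0.1,0.2, 0,0,0,-0.002,-0.14,0.1,0.2, 0,0,0,-0.003,-0.184,0.1,0.2, 0,0,0,-0.003,-0.184,0.1,0.2]' 40;  python3 -c "
from h import *
go(.591,.0045,.1733)
shot('wrist','w5');shot('scene','c5')
c=shot('side','s5')
for t in('c5','s5'):
  c=load(t);P=cloud(c);h=cv2.cvtColor(c['img'],cv2.COLOR_RGB2HSV)
  m=cv2.inRange(h,(22,150,100),(32,255,255))
  q=P[(m>0)&(P[...,2]>.1)&(P[...,2]<.3)];print(len(q),q.mean(0),(q.min(0)+q.max(0))/2,q.max(0))
"
```

```text
clock: 7.2
ee_pos: [0.5906, 0.002, 0.3449]
orientation: [0.705, -0.049, 0.705, 0.049]
ft_force: [0.0, -0.1, -2.1]
gripper_width: 0.0352
t 7.2 grasp [0.5907 0.002  0.1739] down [ 0. -0. -1.] jawdeg 98.01 q6 -1.82 F [ 0.  -0.1 -2.1] w 0.0352
shift [ 0.0003  0.0025 -0.0006]
139 [0.6008615  0.00298731 0.16484244] [0.59681123 0.00478865 0.15837894] [0.61135216 0.02112648 0.17304061]
97 [ 0.58120573 -0.00145742  0.16665309] [ 0.58196154 -0.00964066  0.19065022] [0.59705894 0.02132436 0.23573638]
```

View pics/s5.png

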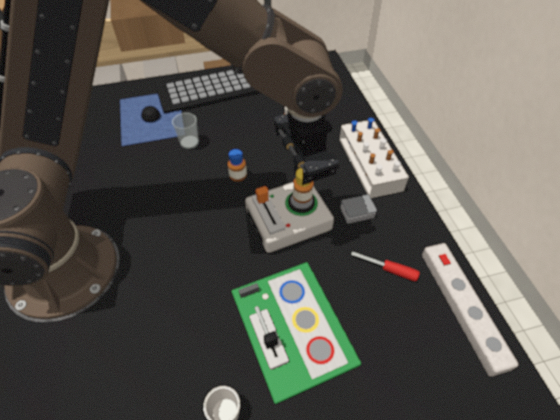

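```bash
python3 -m inch '[0,0,0,0,0,-0.012,0.2, 0,0,0,0,0,-0.024,0.2, 0,0,0,0,0,-0.029,0.2, 0,0,0,0,0,-0.033,0.2, 0,0,0,0,0,-0.036,0.2, 0,0,0,0,0,-0.0365,0.2, 0,0,0,0,0,-0.0365,0.2]';  python3 -c "
from h import *
go()"
```

```text
clock: 8.22
ee_pos: [0.5921, 0.0067, 0.315]
orientation: [0.71, -0.051, 0.701, 0.051]
ft_force: [-6.6, 14.7, 64.0]
gripper_width: 0.0352
t 8.22 grasp [0.5944 0.007  0.144 ] down [ 0.013  0.002 -1.   ] jawdeg 98.25 q6 -1.82 F [-6.6 14.7 64. ] w 0.0352
```

64 N is far too high, so something is blocking. I'll ease off a little and look.

```bash
python3 -m inch '[0,0,0,0,0,0.006,0.2, 0,0,0,0,0,0.006,0.2]';  python3 -c "
from h import *
go()
a=shot('scene','c6')['img'];b=shot('side','s6')['img'];shot('wrist','w6')
A=cv2.resize(a[130:270,220:360],(600,600),interpolation=2);cv2.imwrite('pics/z6.png',A[:,:,::-1])
A=cv2.resize(b[120:260,230:370],(600,600),interpolation=2);cv2.imwrite('pics/z6s.png',A[:,:,::-1])
"
```

```text
clock: 8.48
ee_pos: [0.5914, 0.0058, 0.3156]
orientation: [0.707, -0.051, 0.703, 0.051]
ft_force: [1.7, 6.8, 18.6]
gripper_width: 0.0352
t 8.47 grasp [0.5923 0.0058 0.1446] down [ 0.005  0.001 -1.   ] jawdeg 98.26 q6 -1.82 F [ 1.7  6.8 18.6] w 0.0352
```

View pics/z6.png

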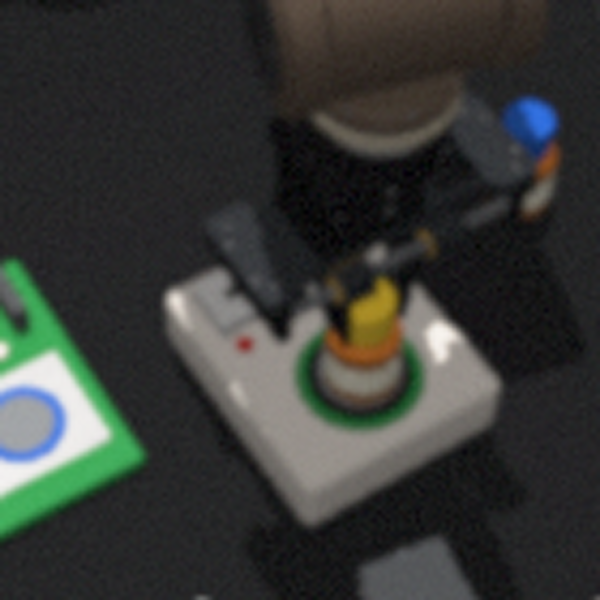

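View pics/z6s.png

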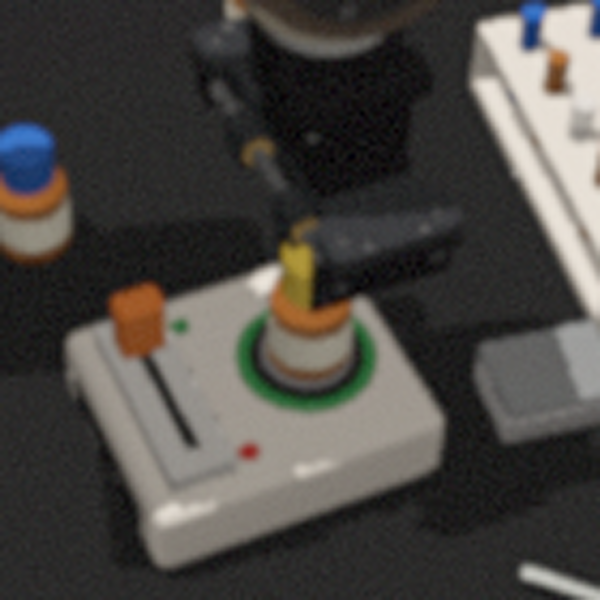

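View pics/w6.png

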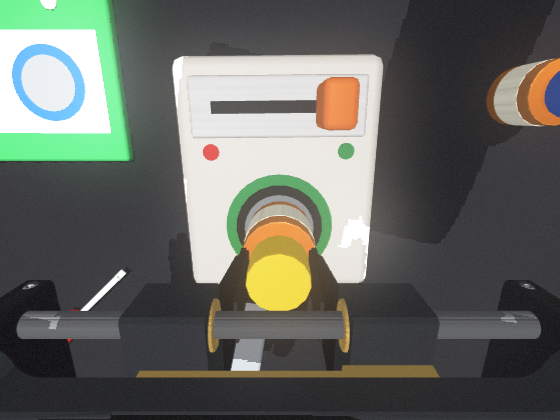

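```bash
python3 - <<'E'
from h import *
for t in('c6','s6','w6','c3'):
    c=load(t);P=cloud(c);x,y,z=P[...,0],P[...,1],P[...,2];h=cv2.cvtColor(c['img'],cv2.COLOR_RGB2HSV)
    q=P[(cv2.inRange(h,(20,130,60),(34,255,255))>0)&(np.hypot(x-.592,y-.005)<.03)&(z>.08)]
    print(t,'cap z pct',np.percentile(q[:,2],[2,50,90,98]).round(4),len(q))
    m=(np.hypot(x-.591,y-.0045)>.027)&(np.hypot(x-.591,y-.0045)<.031);print(' pad rim z',np.percentile(z[m],[5,15,25,50,75]).round(4),m.sum())
    m=(np.hypot(x-.591,y-.0045)>.05)&(np.hypot(x-.591,y-.0045)<.055)&(x>.58);print(' housing z',np.median(z[m]).round(4))
    m=(np.hypot(x-.592,y-.005)<.026)&(cv2.inRange(h,(8,130,60),(17,255,255))>0)&(z>.06)&(z<.14);print(' amber',np.percentile(z[m],[2,50,98]).round(4) if m.any() else '',m.sum())
E
```

```text
c6 cap z pct [0.1216 0.1463 0.1503 0.155 ] 133
 pad rim z [0.0629 0.0671 0.2186 0.2919 0.4332] 355
 housing z 0.2933
 amber [0.1054 0.1146 0.1292] 86
s6 cap z pct [0.124  0.1444 0.1487 0.1631] 92
 pad rim z [0.0624 0.0636 0.159  0.257  0.3187] 267
 housing z 0.2751
 amber [0.0717 0.1141 0.1268] 104
w6 cap z pct [0.1257 0.1482 0.2301 0.2312] 4768
 pad rim z [0.0644 0.2165 0.2199 0.2278 0.2419] 7281
 housing z 0.0603
 amber [0.072  0.1151 0.1201] 1398Traceback (most recent call last):
  File "<stdin>", line 5, in <module>
    return _quantile_unchecked(
        a, q, axis, out, overwrite_input, method, keepdims, weights)
    return _ureduce(a,
                    func=_quantile_ureduce_func,
    ...<5 lines>...
                    overwrite_input=overwrite_input,
                    method=method)
    r = func(a, **kwargs)
    result = _quantile(arr,
                       quantiles=q,
    ...<2 lines>...
                       out=out,
                       weights=wgt)
    slices_having_nans = np.isnan(arr[-1, ...])
                                  ~~~^^^^^^^^^
IndexError: index -1 is out of bounds for axis 0 with size 0
```

The wrist depth puts the cap top at 0.148 and the pad rim at 0.064, so the pad is fully down. The bottle simply sits lower in the grip than I assumed. I'll hold here.

```bash
for i in 1 2 3; do python3 -m inch '[0,0,0,0,0,0,0.2, 0,0,0,0,0,0,0.2, 0,0,0,0,0,0,0.2, 0,0,0,0,0,0,0.2, 0,0,0,0,0,0,0.2, 0,0,0,0,0,0,0.2, 0,0,0,0,0,0,0.2, 0,0,0,0,0,0,0.2, 0,0,0,0,0,0,0.2, 0,0,0,0,0,0,0.2]' 50; done;  python3 -c "
from h import *
go()
shot('wrist','w7')
c=load('w7');P=cloud(c);x,y,z=P[...,0],P[...,1],P[...,2];h=cv2.cvtColor(c['img'],cv2.COLOR_RGB2HSV)
m=(cv2.inRange(h,(20,130,60),(34,255,255))>0)&(abs(z-.15)<.006);print(np.median(P[m],0),cv2.minEnclosingCircle(P[m][:,:2].astype(np.float32)))
# body: white label mid
"
```

```text
clock: 9.88
ee_pos: [0.5916, 0.0058, 0.3157]
orientation: [0.707, -0.051, 0.703, 0.051]
ft_force: [0.4, 5.5, 17.1]
gripper_width: 0.035
clock: 11.12
ee_pos: [0.5916, 0.0058, 0.3157]
orientation: [0.707, -0.051, 0.703, 0.051]
ft_force: [2.2, 4.7, 16.2]
gripper_width: 0.0354
clock: 12.38
ee_pos: [0.5916, 0.0058, 0.3157]
orientation: [0.707, -0.051, 0.703, 0.051]
ft_force: [1.1, 5.6, 16.9]
gripper_width: 0.035
t 12.38 grasp [0.5925 0.0059 0.1447] down [ 0.005  0.001 -1.   ] jawdeg 98.25 q6 -1.82 F [ 1.1  5.6 16.9] w 0.035
[0.58982584 0.00587915 0.14821252] ((0.5914908647537231, 0.006159952841699123), 0.018133213743567467)
```

View pics/w7.png

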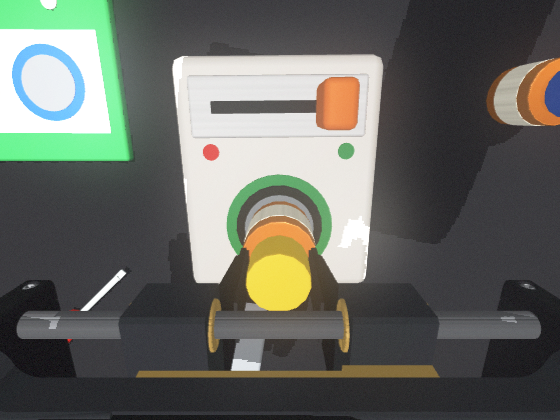

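The bottle has been held for over 3.5 s, and its cap is at (0.5915, 0.006). Now I'll carry it to the yellow spot.

```bash
python3 -m inch '[0,0,0,0,0,0.025,0.2, 0,0,0,0,0,0.055,0.2, 0,0,0,-0.01,-0.04,0.06,0.2, 0,0,0,-0.021,-0.085,0.06,0.2, 0,0,0,-0.033,-0.13,0.06,0.2, 0,0,0,-0.045,-0.178,0.06,0.2, 0,0,0,-0.056,-0.222,0.04,0.2, 0,0,0,-0.065,-0.258,0.01,0.2, 0,0,0,-0.07,-0.277,-0.02,0.2, 0,0,0,-0.07,-0.277,-0.02,0.2]';python3 -m inch '[0,0,0,0,0,-0.01,0.2, 0,0,0,0,0,-0.01,0.2, 0,0,0,0,0,-0.01,0.2]';  python3 -c "
from h import *
go(.521,-.2723,.0925)
shot('wrist','w8')
for t in('w8',):
  c=load(t);P=cloud(c);x,y,z=P[...,0],P[...,1],P[...,2];h=cv2.cvtColor(c['img'],cv2.COLOR_RGB2HSV)
  m=(cv2.inRange(h,(20,130,60),(34,255,255))>0)&(z>.095)&(z<.15);print(np.percentile(z[m],[2,50,98]));m&=z>np.median(z[m])-.005;print(np.median(P[m],0),cv2.minEnclosingCircle(P[m][:,:2].astype(np.float32)))
"
```

```text
clock: 13.68
ee_pos: [0.5203, -0.2728, 0.2914]
orientation: [0.704, -0.049, 0.707, 0.051]
ft_force: [0.1, -0.3, -0.9]
gripper_width: 0.0351
clock: 14.05
ee_pos: [0.5211, -0.2718, 0.2849]
orientation: [0.706, -0.051, 0.705, 0.051]
ft_force: [-0.3, -0.5, -1.4]
gripper_width: 0.0352
t 14.05 grasp [ 0.5213 -0.2718  0.1139] down [ 0.001 -0.    -1.   ] jawdeg 98.26 q6 -2.31 F [-0.3 -0.5 -1.4] w 0.0352
shift [-0.0003 -0.0005 -0.0214]
[0.09704114 0.11713025 0.1185982 ]
[ 0.51830587 -0.27191461  0.11733616] ((0.5201632380485535, -0.2719328999519348), 0.018230034038424492)
```

View pics/w8.png

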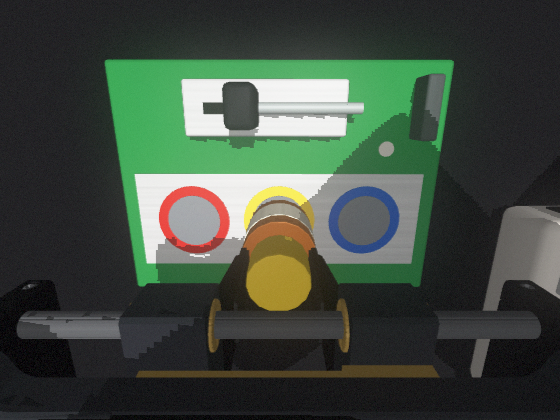

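```bash
python3 -m inch '[0,0,0,0,0,-0.01,0.2, 0,0,0,0,0,-0.017,0.2, 0,0,0,0,0,-0.020,0.2, 0,0,0,0,0,-0.021,0.2, 0,0,0,0,0,-0.021,0.2]'; python3 -c "
from h import *
go()"
```

```text
clock: 14.72
ee_pos: [0.5206, -0.2723, 0.2643]
orientation: [0.705, -0.051, 0.705, 0.051]
ft_force: [-4.5, 3.6, 12.1]
gripper_width: 0.0355
t 14.72 grasp [ 0.5206 -0.2722  0.0933] down [-0.  0. -1.] jawdeg 98.2 q6 -2.31 F [-4.5  3.6 12.1] w 0.0355
```

```bash
python3 -m inch '[0,0,0,0,0,0,0.6, 0,0,0,0,0,0,0.6, 0,0,0,0,0,0,0.6, 0,0,0,0,0,0.03,0.6, 0,0,0,0,0,0.08,0.6, 0,0,0,0,0,0.12,0.6, 0,0,0,-0.01,0.05,0.14,0.7, 0,0,0,-0.02,0.11,0.14,0.7, 0,0,0,-0.03,0.17,0.14,0.7, 0,0,0,-0.035,0.22,0.14,0.7]';python3 -c "
from h import *
go()
for t,n in(('c9','scene'),('s9','side')):
  c=shot(n,t);P=cloud(c);x,y,z=P[...,0],P[...,1],P[...,2];h=cv2.cvtColor(c['img'],cv2.COLOR_RGB2HSV)
  for k,m,z0 in(('y',cv2.inRange(h,(20,130,80),(34,255,255)),.096),('b',cv2.inRange(h,(105,150,60),(125,255,255)),.084)):
    q=P[(m>0)&(abs(z-z0)<.006)&(x<.7)];print(t,k,len(q),q.mean(0).round(4),((q.min(0)+q.max(0))/2).round(4) if len(q) else '')
"
```

```text
clock: 15.98
ee_pos: [0.4851, -0.0505, 0.4034]
orientation: [0.705, -0.051, 0.705, 0.051]
ft_force: [0.6, 0.3, -0.2]
gripper_width: 0.0664
t 15.97 grasp [ 0.4851 -0.0505  0.2324] down [ 0.  0. -1.] jawdeg 98.21 q6 -1.95 F [ 0.6  0.3 -0.2] w 0.0664
c9 y 133 [ 0.5206 -0.2727  0.0955] [ 0.5197 -0.2727  0.0946]
c9 b 98 [0.4629 0.1931 0.0836] [0.4618 0.1944 0.0833]
s9 y 211 [ 0.5169 -0.2751  0.0947] [ 0.5163 -0.2735  0.0942]
s9 b 107 [0.4611 0.1923 0.0827] [0.4613 0.1951 0.082 ]
```

View pics/s9.png

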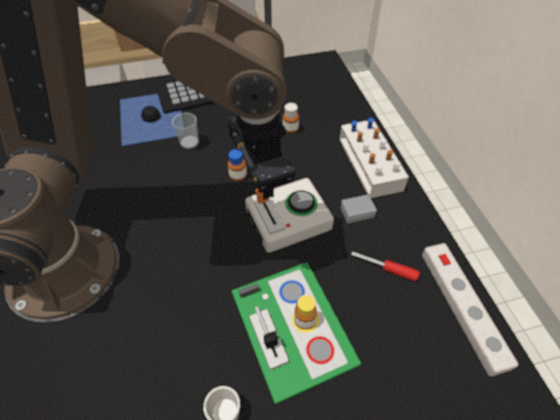

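View pics/c9.png

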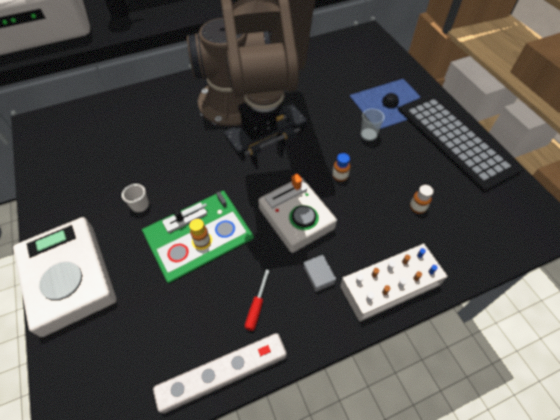

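The yellow bottle stands within about 3 mm of its spot. The blue bottle hasn't moved, at (0.462, 0.193), so I'll fetch it.

```bash
python3 -m inch '[0,0,0,-0.005,0.05,0,0.7, 0,0,0,-0.01,0.1,0,0.7, 0,0,0,-0.015,0.15,-0.01,0.7, 0,0,0,-0.02,0.2,-0.04,0.7, 0,0,0,-0.0237,0.2455,-0.07,0.7, 0,0,0,-0.0237,0.2455,-0.09,0.7, 0,0,0,-0.0237,0.2455,-0.12,0.7, 0,0,0,-0.0237,0.2455,-0.145,0.7, 0,0,0,-0.0237,0.2455,-0.157,0.7, 0,0,0,-0.0237,0.2455,-0.157,0.7]' 45;python3 -c "
from h import *
go(.462,.193,.075)
shot('wrist','w10')"
```

```text
clock: 17.32
ee_pos: [0.4624, 0.1928, 0.2459]
orientation: [0.705, -0.05, 0.706, 0.05]
ft_force: [-0.4, 0.4, 0.1]
gripper_width: 0.0666
t 17.32 grasp [0.4622 0.1928 0.0749] down [-0.001 -0.    -1.   ] jawdeg 98.18 q6 -1.45 F [-0.4  0.4  0.1] w 0.0666
shift [-0.0002  0.0002  0.0001]
```

View pics/w10.png

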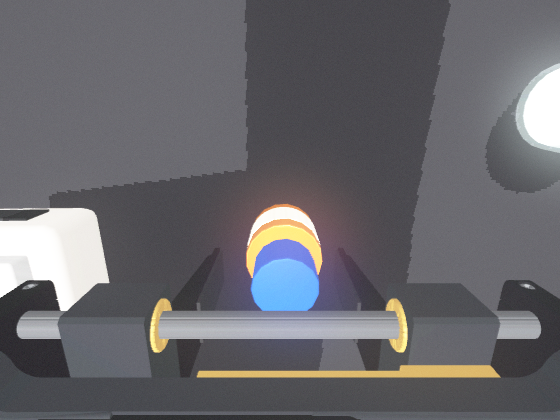

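```bash
python3 -m inch '[0,0,0,0,0,0,0.2, 0,0,0,0,0,0,0.2, 0,0,0,0,0,0,0.2, 0,0,0,0,0,0,0.2, 0,0,0,0,0,0.03,0.2, 0,0,0,0,0,0.07,0.2, 0,0,0,0,0,0.11,0.2, 0,0,0,0,0,0.11,0.2, 0,0,0,0,0,0.11,0.2]' 45; cat >> h.py <<'E'
def capz(tag,lo,hi,z0,z1):
  c=shot('wrist',tag);P=cloud(c);z=P[...,2];h=cv2.cvtColor(c['img'],cv2.COLOR_RGB2HSV)
  m=(cv2.inRange(h,lo,hi)>0)&(z>z0)&(z<z1)
  n,l,s,_=cv2.connectedComponentsWithStats(m.astype(np.uint8));m=l==1+np.argmax(s[1:,4])
  hist,e=np.histogram(z[m],bins=np.arange(z0,z1,.002));zt=e[np.argmax(hist)]+.001
  q=P[m&(abs(z-zt)<.003)];print('captop',np.median(q[:,2]).round(4),'bottom',(np.median(q[:,2])-.084).round(4),cv2.minEnclosingCircle(q[:,:2].astype(np.float32)))
B=((105,150,60),(125,255,255));Y=((20,130,60),(34,255,255))
E
python3 -c "
from h import *
go()
capz('w11',*B,.15,.25)"
```

```text
clock: 18.5
ee_pos: [0.4618, 0.193, 0.3555]
orientation: [0.705, -0.051, 0.706, 0.051]
ft_force: [0.2, -0.1, -1.8]
gripper_width: 0.0354
t 18.5 grasp [0.4616 0.193  0.1845] down [-0.001 -0.    -1.   ] jawdeg 98.2 q6 -1.45 F [ 0.2 -0.1 -1.8] w 0.0354
captop 0.1939 bottom 0.1099 ((0.45997586846351624, 0.19271712005138397), 0.018032880499958992)
```

View pics/w11.png

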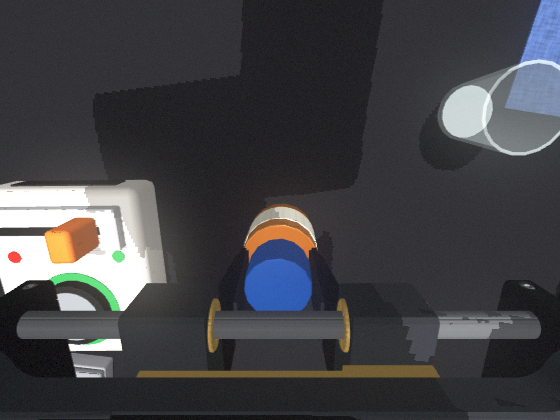

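```bash
python3 -m inch '[0,0,0,0.024,-0.035,0,0.2, 0,0,0,0.052,-0.075,0,0.2, 0,0,0,0.08,-0.115,0,0.2, 0,0,0,0.107,-0.155,0,0.2, 0,0,0,0.124,-0.18,0,0.2, 0,0,0,0.13,-0.188,-0.01,0.2, 0,0,0,0.13,-0.188,-0.02,0.2, 0,0,0,0.13,-0.188,-0.03,0.2, 0,0,0,0.13,-0.188,-0.03,0.2, 0,0,0,0.13,-0.188,-0.03,0.2]'; python3 -c "
from h import *
go(.592,.005,.1382)
capz('w12',*B,.13,.25)"
```

```text
clock: 19.8
ee_pos: [0.592, 0.0056, 0.3265]
orientation: [0.705, -0.051, 0.705, 0.051]
ft_force: [1.5, -0.1, -2.0]
gripper_width: 0.0354
t 19.8 grasp [0.5921 0.0056 0.1555] down [ 0.  0. -1.] jawdeg 98.25 q6 -1.82 F [ 1.5 -0.1 -2. ] w 0.0354
shift [-0.0001 -0.0006 -0.0173]
captop 0.1649 bottom 0.0809 ((0.5908606052398682, 0.005399291403591633), 0.01771022565662861)
```

```bash
python3 -m inch '[0,0,0,0,0,-0.007,0.2, 0,0,0,0,0,-0.011,0.2, 0,0,0,0,0,-0.014,0.2, 0,0,0,0,0,-0.016,0.2, 0,0,0,0,0,-0.018,0.2, 0,0,0,0,0,-0.018,0.2]' 50; python3 -c "
from h import *
go(.592,.005,.1382)
capz('w13',*B,.13,.25)"
```

```text
clock: 20.6
ee_pos: [0.5923, 0.0053, 0.31]
orientation: [0.706, -0.051, 0.704, 0.051]
ft_force: [-3.1, 3.6, 17.7]
gripper_width: 0.0357
t 20.6 grasp [0.5928 0.0054 0.139 ] down [ 0.003  0.    -1.   ] jawdeg 98.21 q6 -1.82 F [-3.1  3.6 17.7] w 0.0357
shift [-0.0008 -0.0004 -0.0008]
captop 0.1486 bottom 0.0646 ((0.5914441347122192, 0.00524463364854455), 0.01769929565489292)
```

View pics/w13.png

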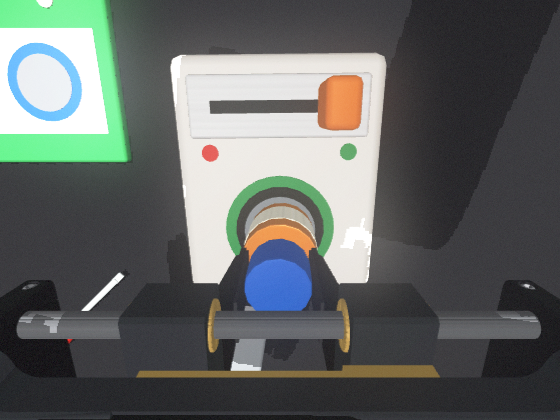

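```bash
python3 -m inch '[0,0,0,0,0,-0.001,0.2, 0,0,0,0,0,-0.001,0.2]'; for i in 1 2 3; do python3 -m inch '[0,0,0,0,0,0,0.2, 0,0,0,0,0,0,0.2, 0,0,0,0,0,0,0.2, 0,0,0,0,0,0,0.2, 0,0,0,0,0,0,0.2, 0,0,0,0,0,0,0.2, 0,0,0,0,0,0,0.2, 0,0,0,0,0,0,0.2, 0,0,0,0,0,0,0.2, 0,0,0,0,0,0,0.2]'|grep force; done;  python3 -c "
from h import *
go()
capz('w14',*B,.13,.25)"
```

```text
clock: 20.9
ee_pos: [0.5924, 0.0054, 0.3099]
orientation: [0.707, -0.051, 0.704, 0.051]
ft_force: [-5.0, 3.3, 24.6]
gripper_width: 0.0352
ft_force: [-4.4, 4.4, 24.8]
ft_force: [-4.9, 5.0, 26.0]
ft_force: [-3.7, 4.2, 26.0]
t 24.65 grasp [0.593  0.0054 0.1389] down [ 0.004  0.    -1.   ] jawdeg 98.21 q6 -1.82 F [-3.7  4.2 26. ] w 0.0355
captop 0.1485 bottom 0.0645 ((0.591966986656189, 0.005230414215475321), 0.017748286947607994)
```

```bash
python3 -m inch '[0,0,0,0,0,0.025,0.2, 0,0,0,0,0,0.055,0.2, 0,0,0,-0.016,-0.04,0.06,0.2, 0,0,0,-0.034,-0.085,0.06,0.2, 0,0,0,-0.052,-0.13,0.06,0.2, 0,0,0,-0.068,-0.172,0.05,0.2, 0,0,0,-0.078,-0.198,0.03,0.2, 0,0,0,-0.081,-0.206,0.0,0.2, 0,0,0,-0.081,-0.206,-0.03,0.2, 0,0,0,-0.081,-0.206,-0.03,0.2]';python3 -m inch '[0,0,0,0,0,0,0.2, 0,0,0,0,0,0,0.2]'>/dev/null;  python3 -c "
from h import *
go(.511,-.201,.0866)
capz('w15',*B,.09,.2)"
```

```text
clock: 25.95
ee_pos: [0.5107, -0.201, 0.2755]
orientation: [0.704, -0.05, 0.707, 0.051]
ft_force: [-0.3, -0.2, -2.0]
gripper_width: 0.0354
t 26.2 grasp [ 0.5116 -0.201   0.1074] down [ 0.002 -0.001 -1.   ] jawdeg 98.23 q6 -2.21 F [-0.2  0.3 -1.7] w 0.0353
shift [-0.0006 -0.     -0.0208]
captop 0.1169 bottom 0.0329 ((0.5099623203277588, -0.2010844498872757), 0.01794040948152542)
```

View pics/w15.png

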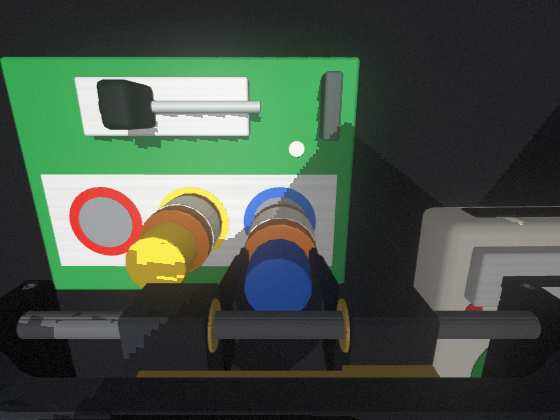

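```bash
python3 -m inch '[0,0,0,0,0,-0.01,0.2, 0,0,0,0,0,-0.017,0.2, 0,0,0,0,0,-0.020,0.2, 0,0,0,0,0,-0.0205,0.2, 0,0,0,0,0,-0.0205,0.2]'; python3 -m inch '[0,0,0,0,0,0,0.5, 0,0,0,0,0,0,0.5, 0,0,0,0,0,0,0.5, 0,0,0,0,0,0.03,0.5, 0,0,0,0,0,0.08,0.5, 0,0,0,0,0,0.12,0.5, 0,0,0,0,0.03,0.14,0.45, 0,0,0,0,0.06,0.14,0.45, 0,0,0,0,0.09,0.14,0.45, 0,0,0,0,0.12,0.14,0.45]';python3 -c "
from h import *
go(.507,-.044,.105)
for t,n in(('c16','scene'),('s16','side')):
  c=shot(n,t);P=cloud(c);x,y,z=P[...,0],P[...,1],P[...,2];h=cv2.cvtColor(c['img'],cv2.COLOR_RGB2HSV)
  for k,m,z0 in(('y',cv2.inRange(h,(20,130,80),(34,255,255)),.096),('b',cv2.inRange(h,(105,150,60),(125,255,255)),.096)):
    q=P[(m>0)&(abs(z-z0)<.006)&(x<.7)];print(t,k,len(q),q.mean(0).round(4),((q.min(0)+q.max(0))/2).round(4) if len(q) else '')
"
```

```text
clock: 26.88
ee_pos: [0.5112, -0.2004, 0.258]
orientation: [0.706, -0.05, 0.705, 0.051]
ft_force: [-4.1, 6.2, 19.4]
gripper_width: 0.0353
clock: 28.12
ee_pos: [0.511, -0.0801, 0.3967]
orientation: [0.705, -0.05, 0.705, 0.051]
ft_force: [0.2, -0.1, 0.2]
gripper_width: 0.0431
t 28.12 grasp [ 0.511  -0.0801  0.2257] down [ 0.  0. -1.] jawdeg 98.19 q6 -2.0 F [ 0.2 -0.1  0.2] w 0.0431
shift [-0.004   0.0361 -0.1207]
c16 y 131 [ 0.5207 -0.2725  0.0957] [ 0.52   -0.2727  0.0951]
c16 b 107 [ 0.513  -0.1991  0.0958] [ 0.5121 -0.1998  0.0951]
s16 y 218 [ 0.5168 -0.2743  0.0948] [ 0.5168 -0.2735  0.0945]
s16 b 194 [ 0.5089 -0.2011  0.0948] [ 0.509  -0.2002  0.0941]
```

View pics/c16.png

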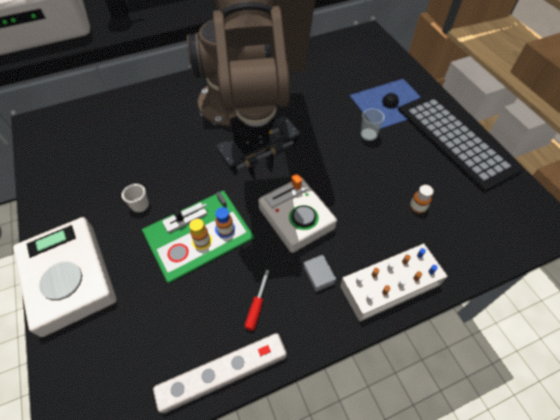

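View pics/s16.png

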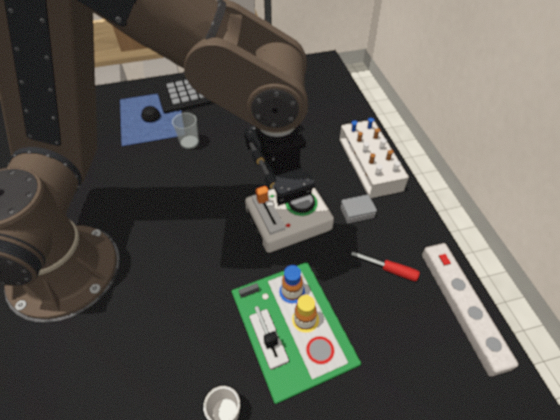

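Both bottles stand on their spots, within about 3 mm. Next I'll slide the mode slide back from (0.497, 0.0245) to off at (0.507, -0.044).

```bash
python3 -m inch '[0,0,0,-0.006,0.045,0,0.5, 0,0,0,-0.011,0.085,-0.02,0.5, 0,0,0,-0.014,0.1055,-0.05,0.5, 0,0,0,-0.014,0.1055,-0.07,0.5, 0,0,0,-0.014,0.1055,-0.095,0.5, 0,0,0,-0.014,0.1055,-0.117,0.5, 0,0,0,-0.014,0.1055,-0.117,0.5]' 12; python3 -c "
from h import *
go(.497,.0245,.108)
shot('wrist','w17')"
```

```text
clock: 29.1
ee_pos: [0.4972, 0.024, 0.2786]
orientation: [0.704, -0.05, 0.706, 0.051]
ft_force: [0.3, -0.6, -0.3]
gripper_width: 0.0474
t 29.1 grasp [0.4967 0.024  0.1076] down [-0.003  0.    -1.   ] jawdeg 98.18 q6 -1.8 F [ 0.3 -0.6 -0.3] w 0.0474
shift [0.0003 0.0005 0.0004]
```

View pics/w17.png

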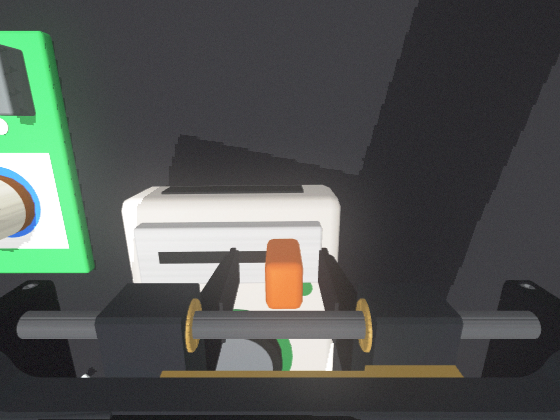

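```bash
python3 -m inch '[0,0,0,0,0,-0.003,0.1, 0,0,0,0,0,-0.003,0.1, 0,0,0,0,0,-0.003,0.1, 0,0,0,0.002,-0.014,-0.003,0.1, 0,0,0,0.004,-0.028,-0.003,0.1, 0,0,0,0.006,-0.042,-0.003,0.1, 0,0,0,0.008,-0.056,-0.003,0.1, 0,0,0,0.01,-0.067,-0.003,0.1, 0,0,0,0.01,-0.072,-0.003,0.1, 0,0,0,0.01,-0.072,-0.003,0.1]' 12; python3 -c "
from h import *
go()
shot('wrist','w18')"
```

```text
clock: 30.4
ee_pos: [0.5076, -0.0469, 0.2772]
orientation: [0.706, -0.049, 0.705, 0.051]
ft_force: [6.3, 24.8, 8.4]
gripper_width: 0.0268
t 30.4 grasp [ 0.5079 -0.0464  0.1062] down [ 0.002  0.003 -1.   ] jawdeg 98.06 q6 -1.94 F [ 6.3 24.8  8.4] w 0.0268
```

View pics/w18.png

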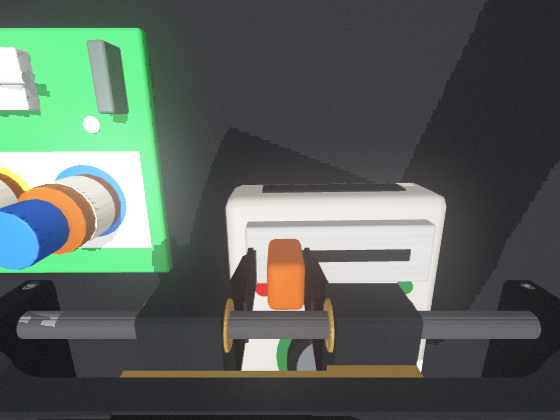

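```bash
python3 -m inch '[0,0,0,0,0.003,0,0.5, 0,0,0,0,0.003,0,0.5, 0,0,0,0,0.003,0.03,0.5, 0,0,0,0,0.003,0.08,0.5, 0,0,0,0,0.003,0.11,0.5, 0,0,0,-0.02,-0.05,0.12,0.5, 0,0,0,-0.04,-0.1,0.12,0.5, 0,0,0,-0.06,-0.15,0.12,0.5, 0,0,0,-0.06,-0.15,0.12,0.5]' 12; python3 -c "
from h import *
go()
for t,n in(('c19','scene'),('s19','side')):
    c=shot(n,t);P=cloud(c);x,y,z=P[...,0],P[...,1],P[...,2];h=cv2.cvtColor(c['img'],cv2.COLOR_RGB2HSV)
    o=(x>.46)&(x<.54)&(y>-.08)&(y<.09)&(z>.105)&(z<.13)&(cv2.inRange(h,(5,150,60),(18,255,255))>0)
    q=P[o];print(t,len(q),cv2.minAreaRect(q[:,:2].astype(np.float32))[:2] if len(q) else '')
    # lock, tray track, striker
    m=(x>.36)&(x<.48)&(y>-.4)&(y<-.22)&(z>.055)&(z<.075)&(h[...,2]<90);q=P[m];print('lock',len(q),cv2.minAreaRect(q[:,:2].astype(np.float32)) if len(q) else '')
    m=(x>.36)&(x<.48)&(y>-.4)&(y<-.15)&(abs(z-.026)<.004)&(h[...,2]>110)&(h[...,1]<70);q=P[m];print('track',len(q),cv2.minAreaRect(q[:,:2].astype(np.float32)) if len(q) else '')
"
```

```text
clock: 31.58
ee_pos: [0.4458, -0.2005, 0.3966]
orientation: [0.705, -0.049, 0.706, 0.049]
ft_force: [-0.3, 0.1, 0.7]
gripper_width: 0.0476
t 31.57 grasp [ 0.4457 -0.2005  0.2256] down [-0.001 -0.    -1.   ] jawdeg 97.93 q6 -2.27 F [-0.3  0.1  0.7] w 0.0476
c19 69 ((0.5083366632461548, -0.04411895573139191), (0.02704954519867897, 0.019575348123908043))
lock 70 ((0.435203492641449, -0.3094043433666229), (0.02831905521452427, 0.019869649782776833), 13.168716430664062)
track 365 ((0.4326342046260834, -0.2938196063041687), (0.042652763426303864, 0.12286879122257233), 8.740838050842285)
s19 0 
lock 131 ((0.43411555886268616, -0.31171730160713196), (0.026031889021396637, 0.018072735518217087), 1.5488241910934448)
track 746 ((0.4315509498119354, -0.2954033315181732), (0.040133848786354065, 0.12038905918598175), 8.015302658081055)
```

View pics/c19.png

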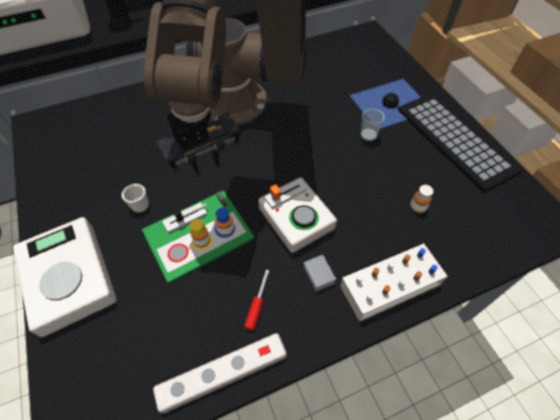

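View pics/s19.png

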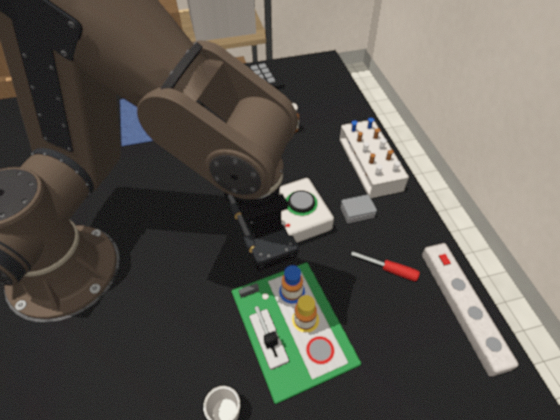

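The mode slide is back at y = -0.044, which is off. The lock is at (0.4347, -0.3105) and its home should be at about (0.427, -0.260). I'll move over the lock.

```bash
python3 -m inch '[0,0,0,-0.005,-0.045,0,0.5, 0,0,0,-0.01,-0.085,0,0.5, 0,0,0,-0.0123,-0.11,-0.04,0.5, 0,0,0,-0.0123,-0.116,-0.08,0.5, 0,0,0,-0.0123,-0.116,-0.12,0.5, 0,0,0,-0.0123,-0.116,-0.12,0.5, 0,0,0,-0.0123,-0.116,-0.12,0.5]' 12; python3 -c "
from h import *
go(.4347,-.3105,.058)
shot('wrist','w20')"
```

```text
clock: 32.55
ee_pos: [0.4355, -0.313, 0.2779]
orientation: [0.705, -0.051, 0.705, 0.051]
ft_force: [0.2, 0.6, -0.9]
gripper_width: 0.0478
t 32.55 grasp [ 0.4356 -0.3131  0.1069] down [ 0.001 -0.001 -1.   ] jawdeg 98.27 q6 -2.46 F [ 0.2  0.6 -0.9] w 0.0478
shift [-0.0009  0.0026 -0.0489]
```

View pics/w20.png

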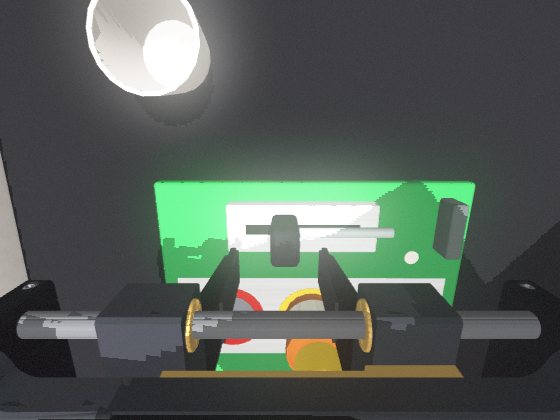

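```bash
python3 -m inch '[0,0,0,0,0.001,-0.02,0.5, 0,0,0,-0.001,0.002,-0.04,0.5, 0,0,0,-0.001,0.002,-0.049,0.5, 0,0,0,-0.001,0.002,-0.049,0.5, 0,0,0,-0.001,0.002,-0.049,0.1, 0,0,0,-0.001,0.002,-0.049,0.1, 0,0,0,-0.001,0.002,-0.049,0.1]' 12; python3 -c "
from h import *
go(.427,-.260,.058)
shot('wrist','w21')"
```

```text
clock: 33.48
ee_pos: [0.4338, -0.3114, 0.2281]
orientation: [0.705, -0.051, 0.705, 0.05]
ft_force: [-0.6, 1.3, 0.2]
gripper_width: 0.0232
t 33.48 grasp [ 0.4339 -0.3115  0.0571] down [ 0. -0. -1.] jawdeg 98.2 q6 -2.46 F [-0.6  1.3  0.2] w 0.0232
shift [-0.0069  0.0515  0.0009]
```

View pics/w21.png

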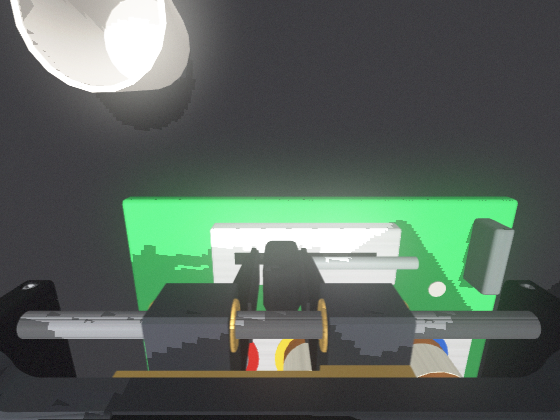

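```bash
python3 -m inch '[0,0,0,0,0,0,0.1, 0,0,0,-0.002,0.012,0,0.1, 0,0,0,-0.0035,0.025,0,0.1, 0,0,0,-0.0055,0.038,0,0.1, 0,0,0,-0.007,0.048,0,0.1, 0,0,0,-0.0075,0.053,0,0.1, 0,0,0,-0.008,0.057,0,0.1, 0,0,0,-0.008,0.057,0,0.1]' 12; python3 -c "
from h import *
go(.427,-.260,.058)
shot('wrist','w22')"
```

```text
clock: 34.52
ee_pos: [0.4258, -0.2559, 0.2281]
orientation: [0.706, -0.053, 0.704, 0.049]
ft_force: [-9.3, -25.3, -1.2]
gripper_width: 0.0258
t 34.52 grasp [ 0.4263 -0.2567  0.0571] down [ 0.003 -0.005 -1.   ] jawdeg 98.25 q6 -2.39 F [ -9.3 -25.3  -1.2] w 0.0258
shift [ 0.0007 -0.0033  0.0009]
```

View pics/w22.png

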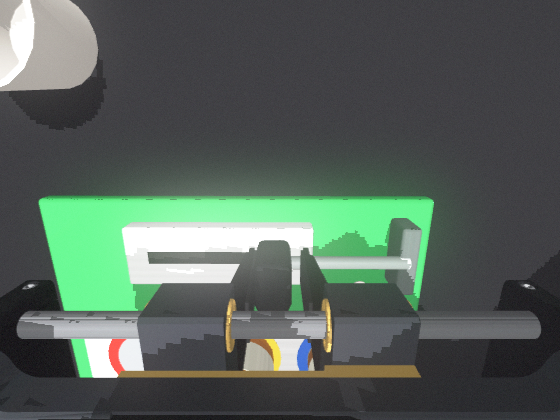

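The lock is against its stop at y ≈ -0.26, with the bolt at the striker at (405,262). I'll release it, clear away and check everything.

```bash
python3 -m inch '[0,0,0,0,-0.004,0,0.5, 0,0,0,0,-0.004,0,0.5, 0,0,0,0,-0.004,0.03,0.5, 0,0,0,0,-0.004,0.08,0.5, 0,0,0,0,-0.004,0.13,0.5, 0,0,0,0.01,0.04,0.17,0.5, 0,0,0,0.015,0.1,0.2,0.5, 0,0,0,0.02,0.16,0.2,0.5, 0,0,0,0.025,0.22,0.2,0.5, 0,0,0,0.03,0.28,0.2,0.5]'; python3 -m inch '[0,0,0,0,0.06,0,0.5, 0,0,0,0,0.12,0,0.5, 0,0,0,0,0.18,0,0.5, 0,0,0,0,0.18,0,0.5, 0,0,0,0,0.18,0,0.5]';python3 -c "
from h import *
go()
for t,n in(('c23','scene'),('s23','side')):
    c=shot(n,t);P=cloud(c);x,y,z=P[...,0],P[...,1],P[...,2];h=cv2.cvtColor(c['img'],cv2.COLOR_RGB2HSV)
    o=(x>.46)&(x<.54)&(y>-.08)&(y<.09)&(z>.105)&(z<.13)&(cv2.inRange(h,(5,150,60),(18,255,255))>0)
    q=P[o];print(t,'slide',len(q),cv2.minAreaRect(q[:,:2].astype(np.float32))[:2] if len(q) else '')
    m=(x>.36)&(x<.48)&(y>-.4)&(y<-.22)&(z>.055)&(z<.075)&(h[...,2]<90);q=P[m];print('lock',len(q),cv2.minAreaRect(q[:,:2].astype(np.float32)) if len(q) else '')
    for k,m in(('y',cv2.inRange(h,(20,130,80),(34,255,255))),('b',cv2.inRange(h,(105,150,60),(125,255,255)))):
      q=P[(m>0)&(abs(z-.096)<.006)&(x<.7)];print(k,len(q),q.mean(0).round(4),((q.min(0)+q.max(0))/2).round(4) if len(q) else '')
"
```

```text
clock: 35.83
ee_pos: [0.4551, 0.0281, 0.4277]
orientation: [0.705, -0.051, 0.705, 0.051]
ft_force: [0.8, -0.8, 0.7]
gripper_width: 0.0474
clock: 36.45
ee_pos: [0.4553, 0.2057, 0.4274]
orientation: [0.705, -0.051, 0.706, 0.051]
ft_force: [0.7, 0.2, 0.5]
gripper_width: 0.0473
t 36.45 grasp [0.4552 0.2057 0.2564] down [-0.001 -0.    -1.   ] jawdeg 98.28 q6 -1.42 F [0.7 0.2 0.5] w 0.0473
c23 slide 68 ((0.5083121061325073, -0.044404931366443634), (0.0272268857806921, 0.018366027623414993))
lock 67 ((0.4284827411174774, -0.2609386444091797), (0.026361001655459404, 0.019658323377370834), 11.406668663024902)
y 132 [ 0.5205 -0.2726  0.0955] [ 0.5205 -0.2727  0.095 ]
b 111 [ 0.5133 -0.1994  0.0958] [ 0.5128 -0.1999  0.0949]
s23 slide 77 ((0.5063013434410095, -0.04655996710062027), (0.01714651845395565, 0.02337639406323433))
lock 123 ((0.42618897557258606, -0.26252368092536926), (0.027023250237107277, 0.018631409853696823), 11.920675277709961)
y 220 [ 0.5168 -0.2743  0.0949] [ 0.5165 -0.273   0.0948]
b 198 [ 0.5089 -0.2012  0.0948] [ 0.5092 -0.2007  0.0945]
```

View pics/c23.png

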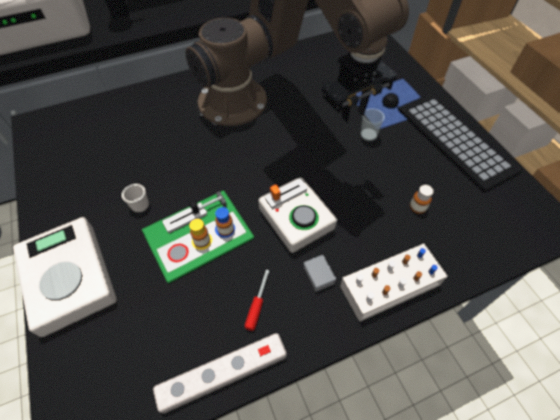

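View pics/s23.png

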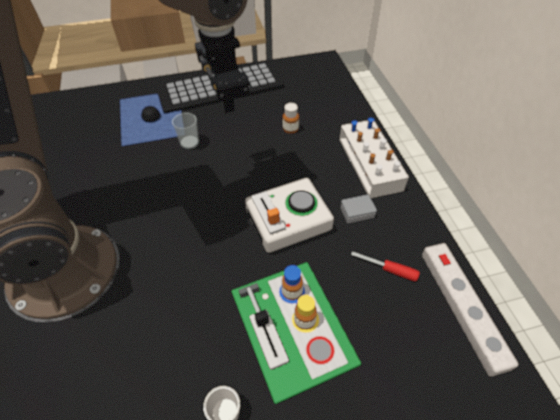

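The lock depth readings are only accurate to about 2 mm and the tolerance is 3 mm, so I'll take a close wrist look before handing in.

```bash
python3 -m inch '[0,0,0,0,-0.055,0,0.5, 0,0,0,0,-0.11,0,0.5, 0,0,0,0.005,-0.165,0,0.5, 0,0,0,0.01,-0.22,0,0.5, 0,0,0,0.01,-0.275,0,0.5, 0,0,0,0.015,-0.33,0,0.5, 0,0,0,0.015,-0.385,0,0.5, 0,0,0,0.015,-0.44,-0.01,0.5, 0,0,0,0.015,-0.466,-0.03,0.5, 0,0,0,0.015,-0.466,-0.03,0.5]' >/dev/null; python3 -m inch '[0,0,0,0,0,0,0.5, 0,0,0,0,0,0,0.5]' ; python3 -c "
from h import *
go()
c=shot('wrist','w24');P=cloud(c);x,y,z=P[...,0],P[...,1],P[...,2];h=cv2.cvtColor(c['img'],cv2.COLOR_RGB2HSV)
ya=np.array([-.1426,.9898]);s=P[...,:2]@ya
m=(abs(x-.427)<.03)&(abs(y+.26)<.03)&(abs(z-.067)<.006);q=P[m];print('lock top',m.sum(),cv2.minAreaRect(q[:,:2].astype(np.float32)),np.percentile(s[m],[1,99]),q.mean(0))
m=(x>.38)&(x<.47)&(y>-.4)&(y<-.2)&(abs(z-.026)<.004)&(h[...,1]<70)&(h[...,2]>90);q=P[m];print('track',m.sum(),cv2.minAreaRect(q[:,:2].astype(np.float32)),np.percentile(s[m],[.5,99.5]))
"
```

```text
clock: 38.05
ee_pos: [0.4707, -0.2596, 0.3986]
orientation: [0.706, -0.051, 0.705, 0.051]
ft_force: [-0.1, 0.4, 1.1]
gripper_width: 0.0476
t 38.05 grasp [ 0.4709 -0.2597  0.2276] down [ 0.001 -0.    -1.   ] jawdeg 98.24 q6 -2.34 F [-0.1  0.4  1.1] w 0.0476
lock top 540 ((0.42597946524620056, -0.2596398591995239), (0.02700202725827694, 0.01928016170859337), 8.043464660644531) [-0.32737417 -0.30824342] [ 0.42561736 -0.25986398  0.06614945]
track 3150 ((0.4314373731613159, -0.2945181727409363), (0.04004157707095146, 0.11965557187795639), 8.217170715332031) [-0.41181281 -0.29378932]
```

View pics/w24.png

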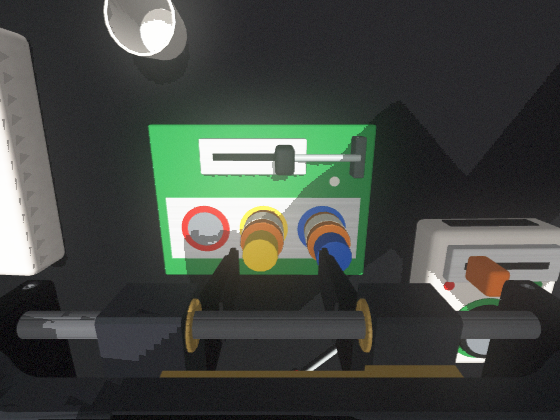

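The lock's centre measures 35.0 mm past the track centre, which is its home stop. Both bottles stand inside their rings, nothing touches the gripper, and no red bottle is visible. I'm handing in the job.

```bash
python3 -c "
from h import *
print(ctrl.close_job());"
```

```text
the job is handed in; nothing more can be done
None
```

I finished the job and handed it in at about 38 s of the 210 s allowed; the system reports no verdict. No red bottle showed in any view, so I mixed yellow, then blue.

**What I did**
- I slid the mode slide to its on stop.
- I pressed the yellow bottle on the pad, then the blue, each for more than 3.5 s. I stood each on its own spot.
- I slid the mode slide back to off, then the tray lock home.

**Last checks**
- **Bottles:** both are upright and within about 4 mm of their spot centres.
- **Mode slide:** it is at its off stop within about 1 mm in the scene view. The side view read up to 3 mm further toward off, with a partial outline.
- **Tray lock:** the close wrist view puts it 35.0 mm past the track centre, which is its home stop. The earlier scene and side readings had suggested about 1.7 mm short.
- **Pad while mixing:** fully down both times, with the cap top at 0.148 m.
- **Other things on the bench:** none looks moved in the pictures, and the gripper was clear of everything at the end. I did not measure the other things again.

**What did not go as expected**
- The slide and the lock did not start at their off and open ends: the slide stood about 8 mm off, the lock about 19 mm.
- The first press on the yellow bottle briefly reached 64 N at the wrist (limit 120 N). The bottle sat about 8 mm lower in the grip than I had assumed, so I eased off to 17 N for the hold.

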